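Load the dish into the light-tight chamber and latch its door

TASK

Set the glass sample dish level in its nest on the pulled-out tray of the small light-tight detector chamber, slide the tray fully home, then swing the chamber door shut and press it until the sprung latch snaps in and holds it against its seal. Keep the dish level, press gently (the chamber is aligned: only the steady finger pressure that the latch needs, never a shove or a slam), and leave the other things on the table where they are.

Things in the scene. Friction and masses are not known exactly. Their poses are not given: they have to be found in the camera images.
- dish: The glass sample dish with its lid on, the only flat clear dish here: a disc 38 mm across and 11 mm high, 20 g, loose on the table. Origin at the centre of its underside, z up. Can be gripped across its diameter. The tall scanner housing stands behind its area, from world x = 0.59 on: come and go from the front.
- chamber: Light-tight detector chamber, a grey box screwed to the table: 80 mm deep (x), 124 wide (y), 60 high, open at the front; black round detector on its left (+y) side. Origin on the table under the box; own -x points out of the front, -y to the hinge side. Front rim at own x = -45 mm. More than 25 N of pressure anywhere on it, door and tray included, puts it out of alignment.
- tray (a joint): How far the tray is pulled out, m: 0 = fully home against its stop, about 0.07 to 0.08 at the start. It slides along the chamber's own x with about 1.5 N friction and stays where it is left.
- tray_nest (a point): Centre of the dish's seat on the tray's top face, 20 mm above the table; axes as the chamber's. Four pins, 5 mm thick and 5 high, stand on the diagonals, inner faces 21 mm from the centre (2 mm play for the dish). Along own +y and -y fingers fit down to the tray, which is 66 mm wide, centred here. The door standing open is 55 mm or more away on the -y side.
- tray_tab (a point): Centre of the outer face of the tray's upright front tab, 27 mm above the table; the tab is 36 mm wide (y), 4 thick, from 10 to 34 mm above the table. Push it along the chamber's own +x. With the tray home this face is flush with the chamber's front rim, so fingers standing upright before it stay outside the box.
- door (a joint): Door angle, rad: 0 = shut and latched, grows as it opens (counter-clockwise from above), 1.9 to 2.25 at the start; stays where left. From 0.09 to 0.04 the bevelled bolt rides up the keeper (to 12 N at the push plate), from 0.03 a springy seal pushes back, to 16 to 18 N at 0, where the bolt snaps in; hard stop at -0.007. Let go too early it rests at 0.02 or more; latched it stays within 0.01.
- door_hinge (a point): Point on the door's vertical hinge axis, 33 mm above the table, fixed to the chamber at its front right corner; axes as the chamber's.
- door_pad (a point): Centre of the flat steel push plate (28 mm wide, 36 high) on the door's outer face near its free edge, 104 mm from the hinge axis, 33 mm above the table. Own x points into the door (the way to push), own y along it away from the hinge. The panel is 120 mm wide, 12 thick, from 6 to 60 mm above the table; its free edge, where the bolt stands out 8 mm, is 20 mm beyond this point.
- dust_cap: Bystander: black flat plastic cap, 41 mm across, 13 mm high, loose. Origin at the centre of its underside.
- canister: Bystander: clear canister with a black screw lid, 51 mm across, 71 mm high, loose. Origin at the centre of its underside.
- oil_bottle: Bystander: small amber dropper bottle, 30 mm across, 86 mm high, loose. Origin at the centre of its underside. It stands before the microscope, whose eyepieces overhang the table (world x from 0.49, y -0.50 to -0.27, z from 0.29 up): swing the arm clear of them.
- swab_tub: Bystander: clear tub of cotton swabs, 50 mm across, 91 mm high, loose. Origin at the centre of its underside.
- keeper (a point): Front face of the fixed steel latch keeper at the chamber's front left corner, 33 mm above the table, 64 mm in front of the chamber's origin along own -x; it is 26 mm high and 14 mm wide. The bolt must snap in behind its 4 mm lip. Axes as the chamber's.

How it is judged (in metres and radians):
On the way, in this order (a step that is already met when the one before it is completed fails the run):
1. the dish sits in the nest of the pulled-out tray, let go (horizontal distance between dish and tray_nest below 0.005 m and z of dish in the frame of tray_nest below 0.0025 m and angle between dish's own z axis and vertical below 0.06 rad and contact force between dish and the fingers below 0.1 N), for 0.2 s.
2. the tray is pushed fully home (value of joint tray below 0.004 m), for 0.1 s.
3. the door is shut and the latch holds it (value of joint door below 0.015 rad and contact force between chamber and the fingers below 0.1 N), for 0.2 s.
At the end, for the whole second after the job is handed in: The door, let go, stays latched within 0.015 rad of shut; the tray is within 4 mm of its stop; the dish lies at rest in its nest, within 5 mm of the centre, flat on the tray (2.5 mm, 0.06 rad) (value of joint door below 0.015 rad and value of joint tray below 0.004 m and horizontal distance between dish and tray_nest below 0.005 m and z of dish in the frame of tray_nest below 0.0025 m and angle between dish's own z axis and vertical below 0.06 rad and linear speed of dish below 0.02 m/s); the robot touches nothing.
It fails at once if the chamber, its tray or its door is pressed with more than 25 N (contact force between chamber and the fingers above 25 N or contact force between chamber and the arm above 25 N).
It fails at once if the dish is tilted by more than 0.5 rad (angle between dish's own z axis and vertical above 0.5 rad).
It fails at once if a bystander is moved by more than 25 mm (distance of any of dust_cap, canister, oil_bottle, swab_tub from where it was at the start of the episode above 0.025 m).
It also fails if it takes over 72 s, if anything falls off the work surface, if the arm or the gripper's body presses on something with over 40 N, if the wrist force passes 120 N, or if a joint passes its speed limit or range.

ROBOT

A 6-joint arm with a two-finger parallel gripper is mounted at the origin on a cart in front of the work surface, level with it; the furniture and walls round the work are solid. World frame = base frame: x ahead of the robot, y to its left, z up, the work surface at z = 0. Lengths are in mm, angles in rad, forces in N, time in s.
With the tool pointing down it reaches from about 275 to 1000 mm from the base axis. Payload 8.4 kg.
Tool frame: the origin (TCP) lies at the very end of the fingers, on their centre line; the grasp point (between the pads) lies 19 mm behind it (r.pinch_z is the distance from the TCP to the grasp point, in mm); z points along the fingers, y is the direction in which the jaws open and shut (so a half turn about z gives the same grasp; the last joint's range is limited). The gripper opens to 85 mm and grips with 20 to 120 N. Pads are 22 mm wide; open, the fingers measure 114 mm over their backs; the gripper's body (76 mm by 85 mm) begins 54 mm behind the grasp point. The pads swing forward as they close: fully open they stand 13 mm farther back than shut.
Start: joints at [-1.222, 0.353, 1.633, -0, 1.155, -0.002], TCP at [214.779, -586.939, 231.281] pointing down, gripper open.
Joint ranges: [-2.63, 2.63], [-0.92, 2.1], [0.06, 2.66], [-1.3, 4.44], [0, 2.69], [-3.02, 3.02]. Speed limits (rad/s): [2.22, 2.22, 2.79, 3.14, 3.14, 3.14].

INTERFACE

Orientations are given as [roll, pitch, yaw] about the fixed x, y, z axes, in that order (R = Rz(yaw) Ry(pitch) Rx(roll)).
In Python, from rig import r, optics gives the robot as it stands.
- The arm moves only by the shell command python3 -m creep 'ROWS' [FORCE]. ROWS is JSON, a list of rows, each an object with "dp": the shift along the tool's x, y, z in mm, a list of three; "angular": the turn, a rotation vector about the tool's x, y, z in rad, a list of three; "fingers": the finger opening in mm, from 0 to 85.4. In form: [{"dp": [dx, dy, dz], "angular": [wx, wy, wz], "fingers": fingers}, ...]. A call has 1 to 5 rows; each row is the pose to reach, as a shift and turn from the pose commanded when the call began, along the tool's axes at that moment; what a row does not reach only later rows make up. A row lasts 1/12 s, in which the tool goes at most 41.7 mm and 7.16 degrees, less where a joint would pass 70% of its speed; a pose out of reach is approached as far as the arm can. A call with a gripper value outside its range is refused whole. The fingers move at their own pace and stop on an object; FORCE is the grip in N (left out, the last holds). Time passes only in rows, so rows that repeat a pose let the fingers close. It gives the time, the measured TCP pose, the force and the opening at its end, in the units of the state.
- r.sense(): the state, without advancing time (a new reading comes with each control period).
- optics.grab_frame(name): name is "side" or "top"; returns the picture (480x640x3 uint8, blue, green, red); there is no depth.
- optics.camera_params(name): a dict with "fx", "fy", "cx", "cy" (pixels), "eye" and "rotation" of the camera in the world. Camera axes: x right, y up, looking along -z (the intrinsics and any distortion apply to the point x, -y, -z); pixel columns grow to the right and rows downward; lengths in mm; the calibration is good to about 2 mm. A picture is of the moment at which its call begins. camera_params takes no time and is no camera call.
- r.sign_off(): hands the job in, once; it reports no verdict.
The state is a dict: "clock": time; "qpos": joint angles; "qvel": joint speeds; "joint_efforts": joint torques, N m; "eef_pos": TCP position; "tcp_rot": TCP orientation; "contact_force": force on the tool from outside, world axes, zero at the start; "wrist_torque": the same for the moment, N m; "opening": opening from 0.0 (shut) to 1.0 (fully open).
Only numpy, scipy, OpenCV 4.12 (cv2) and the standard library are available. Lean on these libraries where they do the work, as an engineer would, in place of code of your own. Each camera call takes 0.05 s, during which the arm holds its last target.

## Working session

There is one attempt and no reset: what is moved stays moved. The work goes in short steps, Python scripts to look and compute and a shell command to move; the robot and the scene stay as the last step left them, time stands still between calls to the robot, and variables do not carry over. Pictures are saved under pics/ and viewed, and the job is handed in when it is done.

```bash
ls; mkdir -p pics; python3 - <<'E'
from rig import r, optics
import cv2
s=r.sense(); print(s, r.pinch_z)
for n in("side","top"):
    cv2.imwrite(f"pics/{n}0.png",optics.grab_frame(n)); print(n,optics.camera_params(n))
E
```

```text
pics
{'clock': 0.0, 'qpos': array([-1.22242336e+00,  3.53657309e-01,  1.63414195e+00,  9.33800313e-06,
        1.15519314e+00, -2.41591195e-03]), 'qvel': array([-0.00088373,  0.00074053,  0.00035277,  0.00030795,  0.00175544,
       -0.00160397]), 'joint_efforts': array([-9.80195800e-04, -6.05234385e+01, -3.42068446e+01, -5.91985759e-05,
        9.01080522e-03, -4.90585739e-05]), 'eef_pos': array([ 214.60409095, -586.49081357,  230.55261482]), 'tcp_rot': array([-3.14019294e+00, -1.19194230e-05,  3.50785095e-01]), 'contact_force': array([ 0.528521  , -0.73777771,  0.48616815]), 'wrist_torque': array([-0.02384464,  0.02748845,  0.04705432]), 'opening': 1.0003442639676736} 18.700000000000003
side {'fx': 609.6742189885437, 'fy': 609.6742189885437, 'cx': 321.50049611961896, 'cy': 227.37012115141428, 'eye': array([ 138.98791757, 1056.43639791,  934.94514492]), 'rotation': array([ 0.86515106,  0.01269319, -2.82275879])}
top {'fx': 539.0013095186459, 'fy': 539.0013095186459, 'cx': 318.0526849679001, 'cy': 247.52600381723056, 'eye': array([ 319.61547838,   54.57338627, 1624.28989742]), 'rotation': array([ 0.11077464, -0.00573943, -1.55063123])}
```

View pics/side0.png

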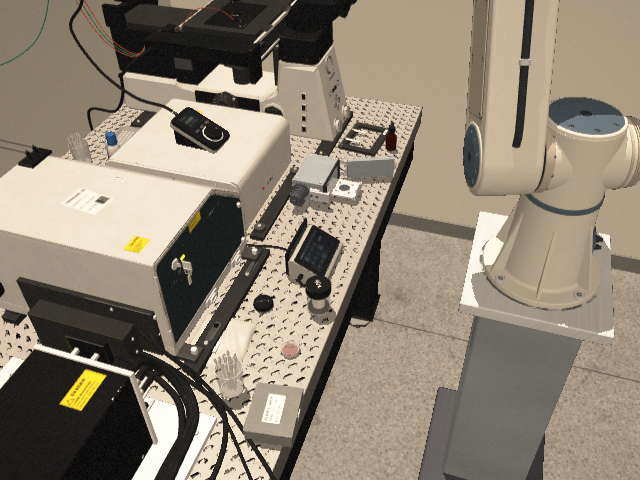

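View pics/top0.png

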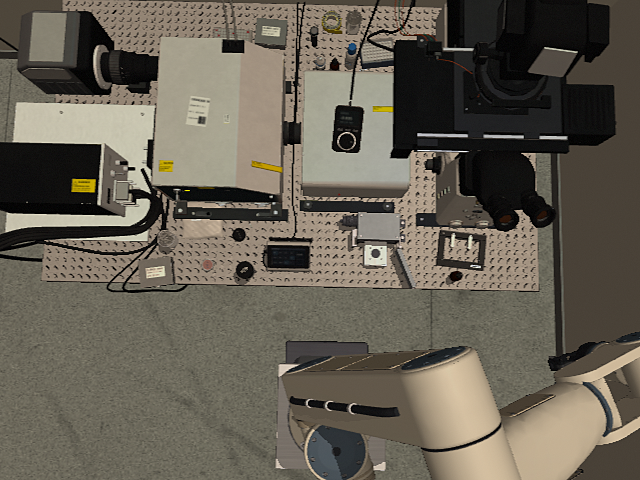

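```bash
cat > h.py <<'E'
import numpy as np, cv2
from scipy.spatial.transform import Rotation as R
from rig import r, optics
P={n:optics.camera_params(n) for n in("side","top")}
def rot(n): return R.from_euler('xyz',P[n]['rotation']).as_matrix()
def proj(n,p):
    p=np.atleast_2d(np.asarray(p,float)); c=(p-P[n]['eye'])@rot(n)
    x,y,z=c[:,0],-c[:,1],-c[:,2]; q=P[n]
    return np.c_[q['fx']*x/z+q['cx'],q['fy']*y/z+q['cy']]
def ray(n,uv):
    q=P[n]; d=np.array([(uv[0]-q['cx'])/q['fx'],-(uv[1]-q['cy'])/q['fy'],-1.]); return rot(n)@d
def atz(n,uv,z):
    d=ray(n,uv); e=P[n]['eye']; return e+d*(z-e[2])/d[2]
def tri(uvs,uvt):
    A=[];b=[]
    for n,uv in(("side",uvs),("top",uvt)):
        d=ray(n,uv); d/=np.linalg.norm(d); M=np.eye(3)-np.outer(d,d); A.append(M); b.append(M@P[n]['eye'])
    return np.linalg.lstsq(np.vstack(A),np.hstack(b),rcond=None)[0]
def crop(n,x0,y0,x1,y1,k,out,img=None,pts=None):
    im=optics.grab_frame(n) if img is None else img
    c=cv2.resize(im[y0:y1,x0:x1],None,fx=k,fy=k,interpolation=cv2.INTER_CUBIC)
    if pts is not None:
        for u,v in pts: cv2.drawMarker(c,(int((u-x0+.5)*k),int((v-y0+.5)*k)),(0,0,255),cv2.MARKER_CROSS,8,1)
    cv2.imwrite(out,c)
E
python3 - <<'E'
from h import *
s=cv2.imread('pics/side0.png');t=cv2.imread('pics/top0.png')
crop('side',270,130,400,225,6,'pics/s1.png',s)
crop('top',325,195,425,295,6,'pics/t1.png',t)
crop('side',200,270,340,375,5,'pics/s2.png',s)
crop('top',150,215,310,290,5,'pics/t2.png',t)
E
```

```text
(no output)
```

View pics/s1.png

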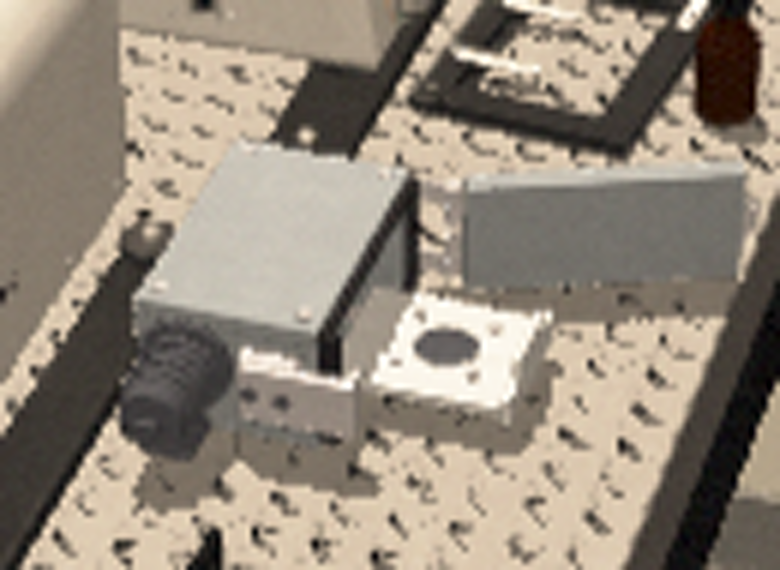

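View pics/t1.png

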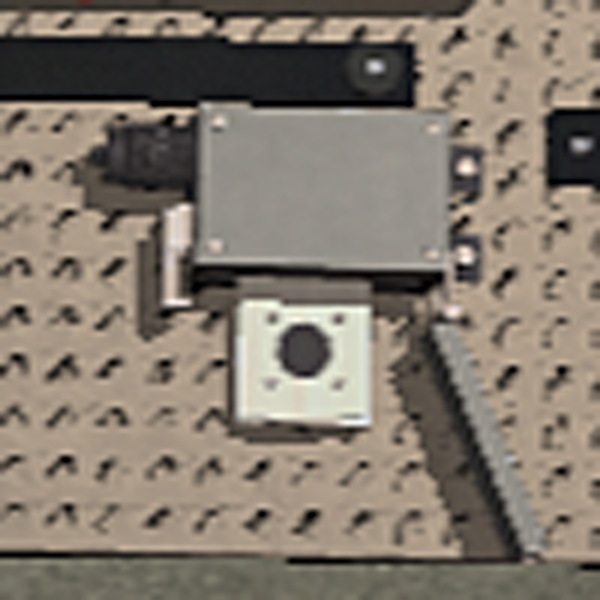

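View pics/s2.png

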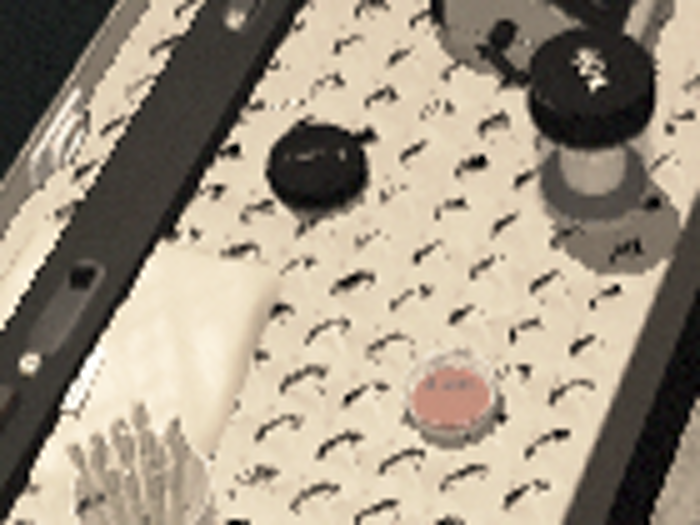

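View pics/t2.png

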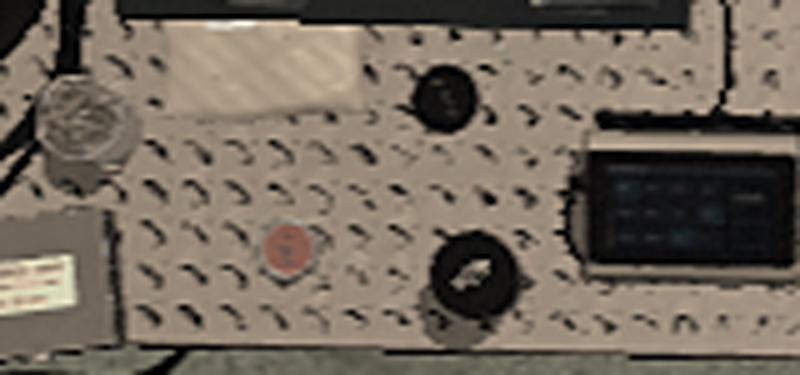

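```bash
python3 - <<'E'
from h import *
np.set_printoptions(precision=1,suppress=True)
S=lambda x,y:(270+x/6-.4,130+y/6-.4); T=lambda x,y:(325+x/6-.4,195+y/6-.4)
S2=lambda x,y:(200+x/5-.4,270+y/5-.4); T2=lambda x,y:(150+x/5-.4,215+y/5-.4)
for nm,a,b,z in [('dish',S2(452,398),T2(288,249),9),('nest',S(446,346),T(303,350),20),
 ('c back-left',S(135,297),T(198,103),60),('c back-right',S(240,142),T(450,110),60),('c front-left',S(320,333),T(195,265),60),('c front-right',S(413,180),T(447,270),60),
 ('tray fr',S(552,315),T(370,426),20),('tray fl',S(510,410),T(236,422),20),('door tip top',S(744,170),T(537,550),60),('door hinge top',S(465,185),T(440,325),60),
 ('tray bl',S(375,372),T(238,300),20),('tray br',S(420,295),T(372,305),20),('cap',S2(318,155),T2(445,95),13),('canlid',S2(592,80),T2(475,272),71),('oil',S(730,20),T(0,0),86)]:
    print(nm,tri(a,b),atz('side',a,z),atz('top',b,z))
E
```

```text
dish [439.9 381.    3.6] [436.1 384.6   9. ] [441.6 380.5   9. ]
nest [ 483.4 -122.4   20.8] [ 481.6 -123.8   20. ] [ 485.5 -122.1   20. ]
c back-left [599.4 -65.8  60.4] [597.  -66.5  60. ] [602.1 -65.1  60. ]
c back-right [ 598.3 -190.1   57.2] [ 593.3 -186.4   60. ] [ 601.2 -188.8   60. ]
c front-left [519.7 -65.2  60.1] [517.4 -65.5  60. ] [521.9 -64.6  60. ]
c front-right [ 519.7 -189.3   53.6] [ 513.7 -180.6   60. ] [ 522.  -187.6   60. ]
tray fr [ 446.4 -155.9   21.4] [ 445.2 -158.    20. ] [ 448.2 -155.8   20. ]
tray fl [446.5 -89.5  19.9] [444.1 -89.7  20. ] [448.8 -89.   20. ]
door tip top [ 384.5 -232.5   57.6] [ 381.7 -229.4   60. ] [ 386.5 -231.7   60. ]
door hinge top [ 493.5 -184.8   59. ] [ 491.6 -183.6   60. ] [ 495.  -184.3   60. ]
tray bl [505.7 -89.6  26.1] [504.5 -97.8  20. ] [509.9 -89.4  20. ]
tray br [ 506.2 -157.3   18.2] [ 502.5 -155.2   20. ] [ 508.8 -156.4   20. ]
cap [533.5 288.3  13.3] [530.8 287.7  13. ] [536.2 289.2  13. ]
canlid [423.7 260.   63.5] [418.5 266.5  71. ] [425.8 259.7  71. ]
oil [467.4  28.7 314.4] [ 406.8 -303.    86. ] [645.8  33.3  86. ]
```

```bash
python3 -m creep '[{"dp":[0,-10,0],"angular":[0,0,0.12],"fingers":85},{"dp":[0,-30,0],"angular":[0,0,0.24],"fingers":80},{"dp":[0,-60,0],"angular":[0,0,0.351],"fingers":75},{"dp":[0,-60,0],"angular":[0,0,0.351],"fingers":70}]' 20
```

```text
clock: 0.43
eef_pos: [192.4, -525.8, 230.1]
tcp_rot: [-3.136, 0.002, -0.007]
contact_force: [0.2, -1.3, -0.8]
opening: 0.817
```

```bash
python3 -m creep '[{"dp":[10,-35,0],"angular":[0,0,0],"fingers":70},{"dp":[25,-72,0],"angular":[0,0,0],"fingers":70},{"dp":[40,-110,0],"angular":[0,0,0],"fingers":70},{"dp":[55,-148,0],"angular":[0,0,0],"fingers":70},{"dp":[70,-186,0],"angular":[0,0,0],"fingers":70}]'
python3 -m creep '[{"dp":[16,-37,0],"angular":[0,0,0],"fingers":70},{"dp":[32,-74,0],"angular":[0,0,0],"fingers":70},{"dp":[48,-111,0],"angular":[0,0,0],"fingers":70},{"dp":[64,-148,0],"angular":[0,0,0],"fingers":70},{"dp":[80,-185,0],"angular":[0,0,0],"fingers":70}]'
python3 -m creep '[{"dp":[8,-39,0],"angular":[0,0,0],"fingers":70},{"dp":[16,-78,0],"angular":[0,0,0],"fingers":70},{"dp":[24,-117,0],"angular":[0,0,0],"fingers":70},{"dp":[32,-156,0],"angular":[0,0,0],"fingers":70},{"dp":[40,-195,0],"angular":[0,0,0],"fingers":70}]'
python3 -m creep '[{"dp":[8,-39,0],"angular":[0,0,0],"fingers":70},{"dp":[16,-78,0],"angular":[0,0,0],"fingers":70},{"dp":[24,-117,0],"angular":[0,0,0],"fingers":70},{"dp":[32,-156,0],"angular":[0,0,0],"fingers":70},{"dp":[40,-195,0],"angular":[0,0,0],"fingers":70}]'
```

```text
clock: 0.85
eef_pos: [264.3, -342.9, 231.1]
tcp_rot: [-3.141, 0.0, -0.0]
contact_force: [0.5, 0.6, 0.6]
opening: 0.821
clock: 1.27
eef_pos: [344.5, -157.9, 231.4]
tcp_rot: [3.141, -0.0, 0.0]
contact_force: [0.8, -0.1, 0.5]
opening: 0.821
clock: 1.68
eef_pos: [384.2, 37.4, 231.5]
tcp_rot: [3.142, -0.001, 0.001]
contact_force: [0.7, -0.3, -0.1]
opening: 0.823
clock: 2.1
eef_pos: [424.2, 232.6, 231.2]
tcp_rot: [3.142, -0.0, 0.001]
contact_force: [1.3, -0.6, 0.1]
opening: 0.821
```

```bash
python3 -m creep '[{"dp":[4,-37,0],"angular":[0,0,0],"fingers":70},{"dp":[8,-74,0],"angular":[0,0,0],"fingers":70},{"dp":[12,-111,0],"angular":[0,0,0],"fingers":70},{"dp":[16,-148,0],"angular":[0,0,0],"fingers":70},{"dp":[16,-148,35],"angular":[0,0,0],"fingers":70}]'
python3 -m creep '[{"dp":[0,0,35],"angular":[0,0,0],"fingers":65},{"dp":[0,0,70],"angular":[0,0,0],"fingers":60},{"dp":[0,0,105],"angular":[0,0,0],"fingers":60},{"dp":[0,0,146],"angular":[0,0,0],"fingers":60},{"dp":[0,0,146],"angular":[0,0,0],"fingers":60}]'
python3 - <<'E'
from h import *
s=optics.grab_frame('side');t=optics.grab_frame('top')
cv2.imwrite('pics/sA.png',s);cv2.imwrite('pics/tA.png',t)
p=r.sense()['eef_pos'];print(p,proj('side',p),proj('top',p))
crop('side',230,290,350,380,6,'pics/s3.png',s,proj('side',p))
crop('top',150,215,270,305,6,'pics/t3.png',t,proj('top',p))
E
```

```text
clock: 2.52
eef_pos: [444.4, 387.3, 201.6]
tcp_rot: [-3.131, -0.01, 0.003]
contact_force: [0.1, 0.7, 0.4]
opening: 0.818
clock: 2.93
eef_pos: [436.3, 375.0, 43.1]
tcp_rot: [3.134, 0.009, 0.001]
contact_force: [-1.5, -0.8, -0.2]
opening: 0.702
[439.55854336 377.71156917  49.51567708] [[288.56626572 332.21383594]] [[205.38674953 264.00546873]]
```

View pics/s3.png

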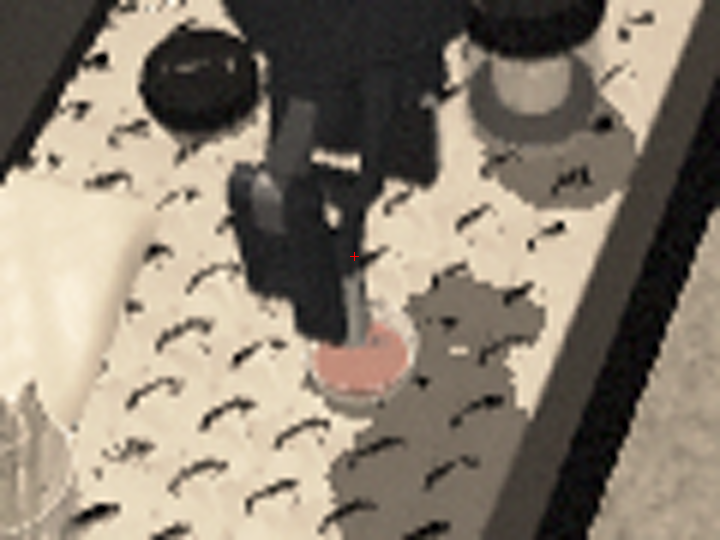

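View pics/t3.png

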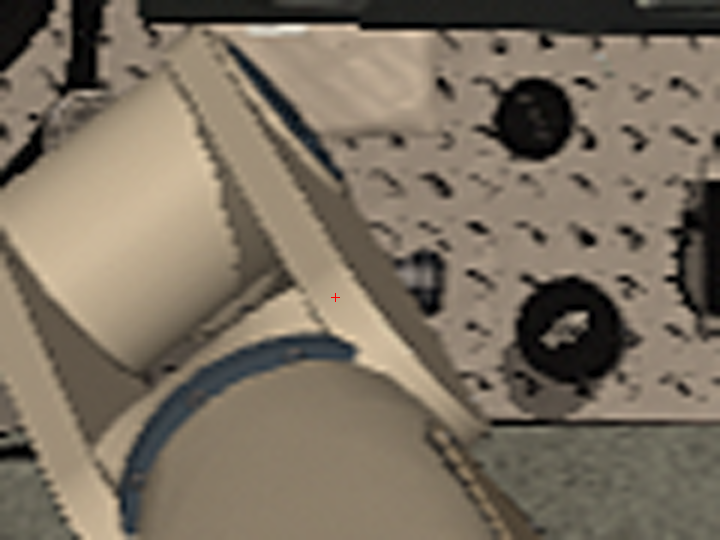

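```bash
python3 - <<'E'
from h import *
s=cv2.imread('pics/sA.png')
p=r.sense()['eef_pos'];o=r.sense()['opening'];print(p,o)
h=o*85.4/2
pts=[]
for dz in(4.5,4.5+30):
  for dx in(-11,11):
    for dy in (h,-h): pts.append(p+[dx,dy,dz])
q=proj('side',pts)
crop('side',260,310,320,370,10,'pics/s4.png',s,q)
d=[[440+19*np.cos(a),381+19*np.sin(a),z] for z in(0,11) for a in np.linspace(0,6.28,24)]
crop('side',260,310,320,370,10,'pics/s5.png',cv2.imread('pics/side0.png'),proj('side',d))
crop('top',180,240,230,290,10,'pics/t5.png',cv2.imread('pics/top0.png'),proj('top',d))
a=[cv2.imread(f'pics/{n}.png') for n in('s4','s5','t5')]
cv2.imwrite('pics/c1.png',np.hstack([cv2.resize(i,(400,400)) for i in a[:2]]))
E
```

```text
[439.55854336 377.71156917  49.51567708] 0.7020135107789114
```

View pics/c1.png

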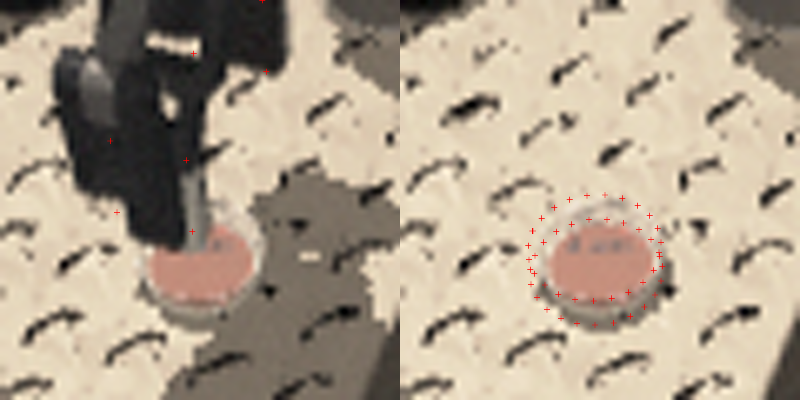

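View pics/t5.png

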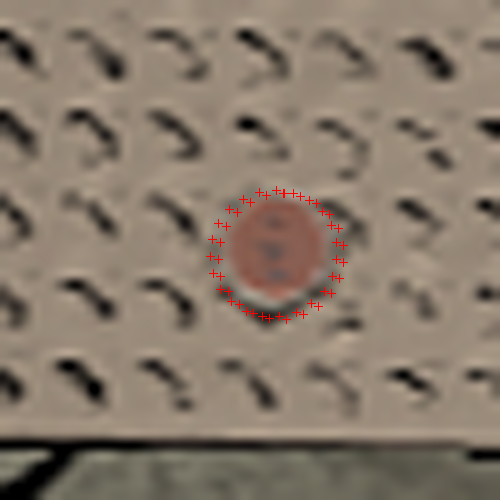

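```bash
python3 -m creep '[{"dp":[1,0,15],"angular":[0,0,0],"fingers":60},{"dp":[1,0,30],"angular":[0,0,0],"fingers":60},{"dp":[1,0,42],"angular":[0,0,0],"fingers":60},{"dp":[1,0,48],"angular":[0,0,0],"fingers":60},{"dp":[1,0,48],"angular":[0,0,0],"fingers":60}]'
python3 -m creep '[{"dp":[0,0,0],"angular":[0,0,0],"fingers":60}]'
```

```text
clock: 3.45
eef_pos: [441.5, 378.5, 2.7]
tcp_rot: [-3.141, -0.0, -0.0]
contact_force: [-0.4, -1.4, 0.3]
opening: 0.705
clock: 3.53
eef_pos: [441.9, 378.8, 3.3]
tcp_rot: [-3.141, -0.001, -0.0]
contact_force: [-0.5, -0.5, 0.1]
opening: 0.705
```

```bash
python3 -m creep '[{"dp":[0,-2,0.5],"angular":[0,0,0],"fingers":54},{"dp":[0,-2,1],"angular":[0,0,0],"fingers":48},{"dp":[0,-2,1.5],"angular":[0,0,0],"fingers":44},{"dp":[0,-2,1.5],"angular":[0,0,0],"fingers":41},{"dp":[0,-2,1.5],"angular":[0,0,0],"fingers":39}]' 20
python3 -m creep '[{"dp":[0,0,0],"angular":[0,0,0],"fingers":37},{"dp":[0,0,0],"angular":[0,0,0],"fingers":35},{"dp":[0,0,0],"angular":[0,0,0],"fingers":33},{"dp":[0,0,0],"angular":[0,0,0],"fingers":33},{"dp":[0,0,0],"angular":[0,0,0],"fingers":33}]' 20
```

```text
clock: 3.95
eef_pos: [441.4, 380.5, 1.0]
tcp_rot: [-3.141, -0.0, -0.0]
contact_force: [0.2, 0.5, 0.4]
opening: 0.456
clock: 4.37
eef_pos: [441.4, 380.4, 1.1]
tcp_rot: [-3.141, -0.0, -0.0]
contact_force: [-0.7, -0.1, 5.8]
opening: 0.433
```

```bash
python3 - <<'E'
from h import *
s=optics.grab_frame('side')
cv2.imwrite('pics/sB.png',s)
crop('side',250,300,330,360,9,'pics/s6.png',s,proj('side',r.sense()['eef_pos']))
E
```

```text
(no output)
```

View pics/s6.png

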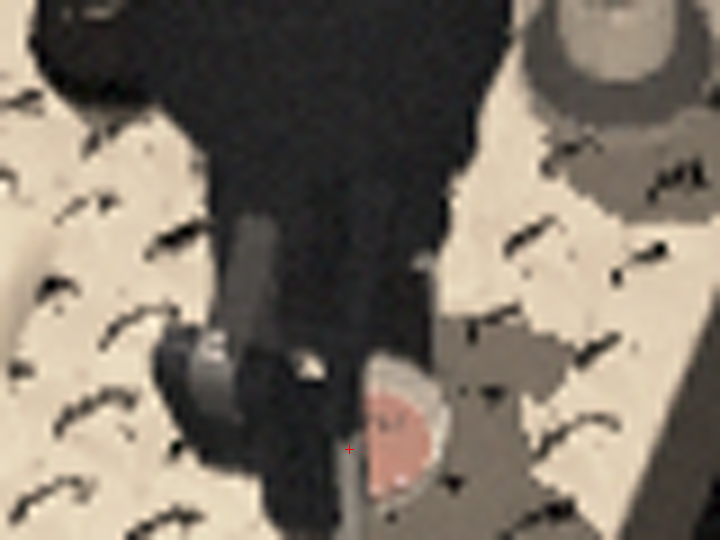

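```bash
python3 -m creep '[{"dp":[0,0,-2],"angular":[0,0,0],"fingers":33},{"dp":[0,0,-10],"angular":[0,0,0],"fingers":33},{"dp":[0,0,-25],"angular":[0,0,0],"fingers":33},{"dp":[0,0,-50],"angular":[0,0,0],"fingers":33},{"dp":[0,0,-80],"angular":[0,0,0],"fingers":33}]' 
python3 -m creep '[{"dp":[0,0,-20],"angular":[0,0,0],"fingers":33},{"dp":[0,0,-20],"angular":[0,0,0],"fingers":33}]' 
python3 - <<'E'
from h import *
s=optics.grab_frame('side')
cv2.imwrite('pics/sC.png',s)
p=r.sense()['eef_pos'];print(p)
crop('side',240,260,340,335,8,'pics/s7.png',s,proj('side',p))
E
```

```text
clock: 4.83
eef_pos: [440.3, 379.5, 80.7]
tcp_rot: [3.14, 0.002, -0.0]
contact_force: [-0.1, 0.2, -0.6]
opening: 0.43
clock: 5.0
eef_pos: [443.5, 382.1, 105.5]
tcp_rot: [-3.137, -0.005, -0.0]
contact_force: [2.0, 0.3, 0.2]
opening: 0.431
[442.65448001 381.43066598 103.42976063]
```

View pics/s7.png

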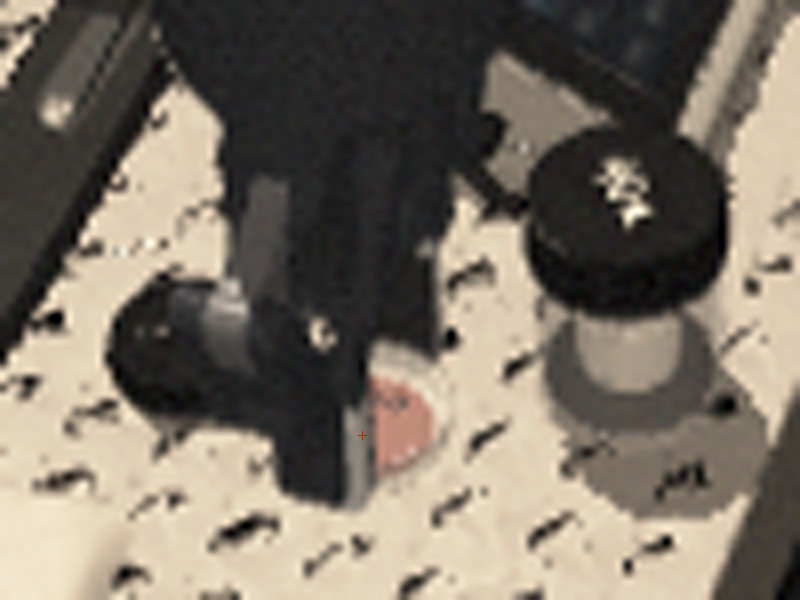

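```bash
python3 -m creep '[{"dp":[0,5,-20],"angular":[0,0,0],"fingers":33},{"dp":[0,15,-45],"angular":[0,0,0],"fingers":33},{"dp":[0,35,-70],"angular":[0,0,0],"fingers":33},{"dp":[0,65,-90],"angular":[0,0,0],"fingers":33},{"dp":[0,100,-100],"angular":[0,0,0],"fingers":33}]' 
python3 -m creep '[{"dp":[0,38,0],"angular":[0,0,0],"fingers":33},{"dp":[0,76,0],"angular":[0,0,0],"fingers":33},{"dp":[0,114,0],"angular":[0,0,0],"fingers":33},{"dp":[0,152,0],"angular":[0,0,0],"fingers":33},{"dp":[0,190,0],"angular":[0,0,0],"fingers":33}]'
python3 -m creep '[{"dp":[9,38,0],"angular":[0,0,0],"fingers":33},{"dp":[18,76,0],"angular":[0,0,0],"fingers":33},{"dp":[27,114,0],"angular":[0,0,0],"fingers":33},{"dp":[36,150,0],"angular":[0,0,0],"fingers":33},{"dp":[40,180,0],"angular":[0,0,0],"fingers":33}]'
```

```text
clock: 5.47
eef_pos: [441.7, 280.5, 202.1]
tcp_rot: [-3.14, -0.002, 0.001]
contact_force: [0.4, 0.6, 0.8]
opening: 0.434
clock: 5.88
eef_pos: [440.2, 88.6, 199.9]
tcp_rot: [3.141, 0.001, 0.0]
contact_force: [1.1, -0.6, -0.3]
opening: 0.426
clock: 6.3
eef_pos: [481.3, -92.1, 199.9]
tcp_rot: [3.141, 0.001, -0.001]
contact_force: [-0.3, 0.3, 0.3]
opening: 0.431
```

```bash
python3 -m creep '[{"dp":[3,25,10],"angular":[0,0,0],"fingers":33},{"dp":[3,32,40],"angular":[0,0,0],"fingers":33},{"dp":[3,32,75],"angular":[0,0,0],"fingers":33},{"dp":[3,32,110],"angular":[0,0,0],"fingers":33},{"dp":[3,32,140],"angular":[0,0,0],"fingers":33}]' 
python3 -m creep '[{"dp":[0,0,0],"angular":[0,0,0],"fingers":33},{"dp":[0,0,0],"angular":[0,0,0],"fingers":33},{"dp":[0,0,0],"angular":[0,0,0],"fingers":33},{"dp":[0,0,0],"angular":[0,0,0],"fingers":33}]' 
python3 - <<'E'
from h import *
s=optics.grab_frame('side');t=optics.grab_frame('top')
cv2.imwrite('pics/sD.png',s);cv2.imwrite('pics/tD.png',t)
p=r.sense()['eef_pos'];print(p)
crop('side',290,130,390,205,8,'pics/s8.png',s,proj('side',p))
crop('top',325,195,425,295,6,'pics/t8.png',t,proj('top',p))
E
```

```text
clock: 6.72
eef_pos: [482.7, -121.7, 58.0]
tcp_rot: [-3.141, 0.002, -0.001]
contact_force: [-0.4, -0.4, 0.3]
opening: 0.43
clock: 7.05
eef_pos: [485.5, -121.9, 62.5]
tcp_rot: [3.141, -0.003, -0.0]
contact_force: [-0.1, -0.8, 0.4]
opening: 0.435
[ 485.48547289 -121.87485396   62.50990179]
```

View pics/s8.png

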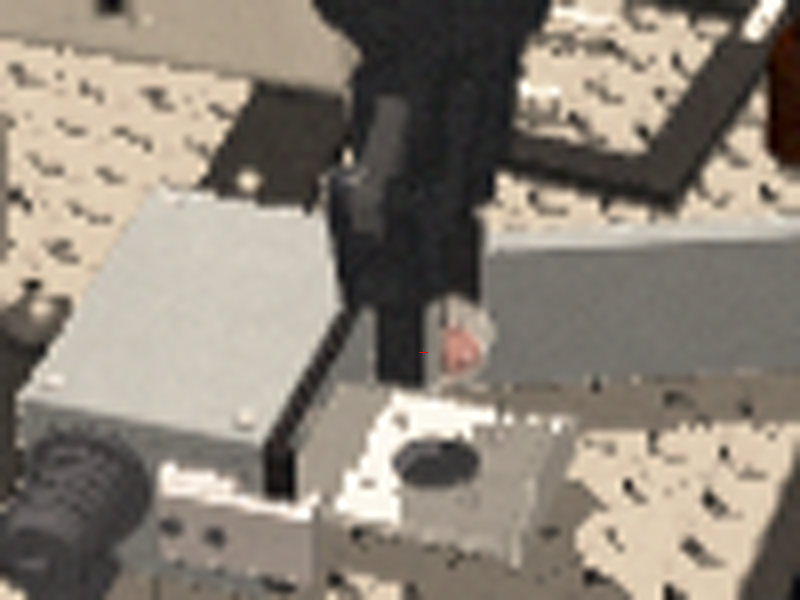

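View pics/t8.png

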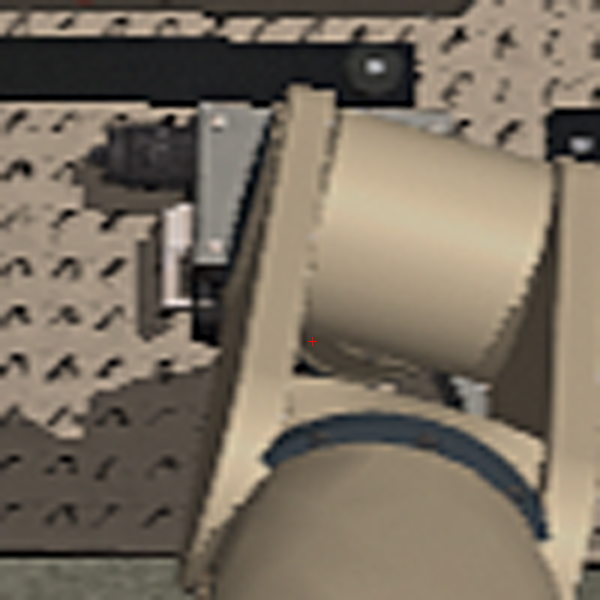

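```bash
python3 - <<'E'
from h import *
np.set_printoptions(precision=1,suppress=True)
for p,(x0,y0,k) in [((485.5,-121.9,62.5),(290,130,8)),((442.65,381.4,103.4),(240,260,8)),((441.4,380.4,1.1),(250,300,9))]:
  for dz in(0,2.4):
    q=proj('side',[np.add(p,[-11,18.5,dz]),np.add(p,[-11,25,dz]),np.add(p,[11,25,dz])])
    print(p,dz,((q-[x0,y0]+.5)*k).ravel())
q=proj('side',[[485,-122,20],[485,-122,40],[475,-122,20],[485,-112,20]]);print(((q-[290,130]+.5)*8))
E
```

```text
(485.5, -121.9, 62.5) 0 [440.2 392.2 434.  404.3 364.8 391.6]
(485.5, -121.9, 62.5) 2.4 [440.3 385.8 434.1 397.8 364.8 385.2]
(442.65, 381.4, 103.4) 0 [379.1 506.8 368.7 528.3 276.2 505.2]
(442.65, 381.4, 103.4) 2.4 [378.6 499.7 368.1 521.1 275.5 498. ]
(441.4, 380.4, 1.1) 0 [367.9 529.7 357.  553.8 258.8 527.8]
(441.4, 380.4, 1.1) 2.4 [367.4 522.6 356.5 546.7 258.2 520.7]
[[423.4 463.4]
 [424.  411.6]
 [454.1 469.1]
 [414.2 481.7]]
```

```bash
python3 - <<'E'
from h import *
s=cv2.imread('pics/sD.png'); p=np.array([485.5,-121.9,62.5])
A=np.linspace(0,2*np.pi,200)
out=[]
for dx in(0,-4):
  c=cv2.resize(s[150:190,325:365],None,fx=10,fy=10,interpolation=cv2.INTER_CUBIC)
  for rad,z,col in((19,10.5,(0,255,0)),(19,-.5,(255,0,0))):
    q=proj('side',np.c_[p[0]+dx+rad*np.cos(A),p[1]+rad*np.sin(A),p[2]+z+0*A])
    cv2.polylines(c,[((q-[325,150]+.5)*10).astype(int)],True,col,1)
  # nest, circle radius 9? and pins
  q=proj('side',np.c_[p[0]+dx+10*np.cos(A),p[1]+10*np.sin(A),20+0*A])
  cv2.polylines(c,[((q-[325,150]+.5)*10).astype(int)],True,(0,0,255),1)
  out.append(c)
cv2.imwrite('pics/s9.png',np.hstack(out))
E
```

```text
(no output)
```

View pics/s9.png

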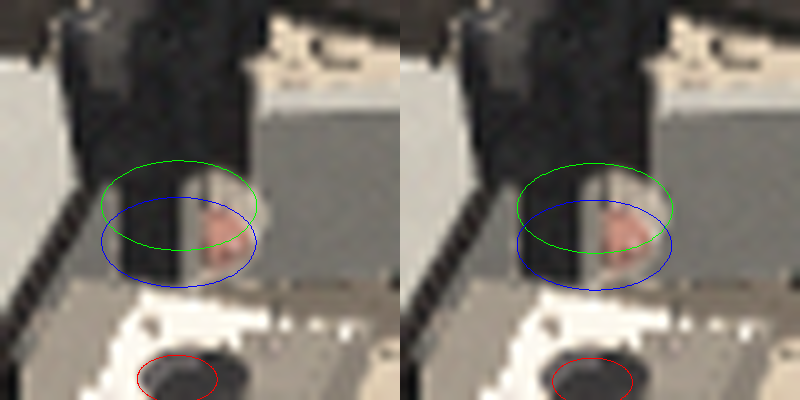

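```bash
python3 -m creep '[{"dp":[0,0,8],"angular":[0,0,0],"fingers":33},{"dp":[0,0,20],"angular":[0,0,0],"fingers":33},{"dp":[0,0,30],"angular":[0,0,0],"fingers":33},{"dp":[0,0,31],"angular":[0,0,0],"fingers":33},{"dp":[0,0,31],"angular":[0,0,0],"fingers":33}]' 
python3 -m creep '[{"dp":[0,0,0],"angular":[0,0,0],"fingers":33},{"dp":[0,0,0],"angular":[0,0,0],"fingers":33},{"dp":[0,0,0],"angular":[0,0,0],"fingers":33},{"dp":[0,0,0],"angular":[0,0,0],"fingers":33}]' 
cat > ov.py <<'E'
from h import *
import sys
s=optics.grab_frame('side'); p=r.sense()['eef_pos'];print(p)
name=sys.argv[1]; nest=np.array([float(sys.argv[2]),float(sys.argv[3]),20])
cv2.imwrite(f'pics/{name}_raw.png',s)
A=np.linspace(0,2*np.pi,200); x0,y0,k=320,160,12
c0=cv2.resize(s[y0:y0+40,x0:x0+50],None,fx=k,fy=k,interpolation=cv2.INTER_CUBIC)
c=c0.copy()
def pl(pts,col): cv2.polylines(c,[((proj('side',pts)-[x0,y0]+.5)*k).astype(int)],True,col,1)
for i in range(4):
    a=np.pi/4+i*np.pi/2; ctr=nest+23.5*np.array([np.cos(a),np.sin(a),0])
    pl(np.c_[ctr[0]+2.5*np.cos(A),ctr[1]+2.5*np.sin(A),25+0*A],(255,0,255))
pl(np.c_[nest[0]+19*np.cos(A),nest[1]+19*np.sin(A),p[2]+9.5+0*A],(0,255,0))
pl(np.c_[nest[0]+19*np.cos(A),nest[1]+19*np.sin(A),p[2]-1+0*A],(255,0,0))
cv2.imwrite(f'pics/{name}.png',cv2.resize(np.vstack([c0,c]),None,fx=.62,fy=.62))
E
python3 ov.py e1 481.5 -122
```

```text
clock: 7.57
eef_pos: [483.7, -121.5, 29.2]
tcp_rot: [-3.141, 0.001, -0.0]
contact_force: [0.1, 0.6, -0.9]
opening: 0.43
clock: 7.9
eef_pos: [484.5, -121.7, 30.1]
tcp_rot: [3.141, -0.001, -0.0]
contact_force: [-0.1, -0.5, -0.1]
opening: 0.435
[ 484.46433201 -121.71915917   30.09807588]
```

View pics/e1.png

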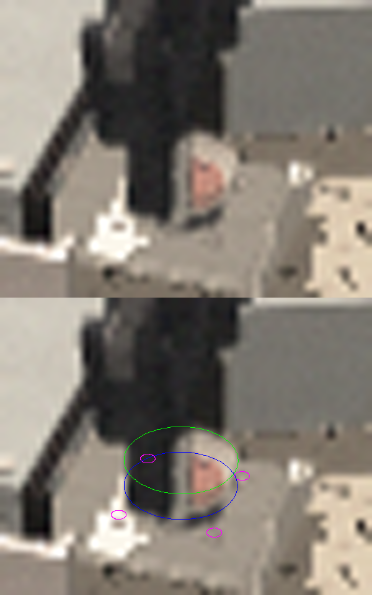

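```bash
python3 - <<'E'
from h import *
A=np.linspace(0,2*np.pi,100)
def dr(n,f,x0,y0,w,hh,k,nest):
    s=cv2.imread(f); c=cv2.resize(s[y0:y0+hh,x0:x0+w],None,fx=k,fy=k,interpolation=cv2.INTER_CUBIC); c0=c.copy()
    pl=lambda P_,col: cv2.polylines(c,[((proj(n,P_)-[x0,y0]+.5)*k).astype(int)],True,col,1)
    for i in range(4):
        a=np.pi/4+i*np.pi/2; q=nest+23.5*np.array([np.cos(a),np.sin(a)])
        for z in(20,25): pl(np.c_[q[0]+2.5*np.cos(A),q[1]+2.5*np.sin(A),z+0*A],(255,0,255))
    pl(np.c_[nest[0]+12*np.cos(A),nest[1]+12*np.sin(A),20+0*A],(0,0,255))
    return np.hstack([c0,c])
a=dr('side','pics/side0.png',325,175,40,28,10,np.array([481.5,-122.]))
b=dr('top','pics/top0.png',356,238,40,40,10,np.array([485.5,-122.]))
cv2.imwrite('pics/f1.png',a);cv2.imwrite('pics/f2.png',b)
E
```

```text
(no output)
```

View pics/f1.png

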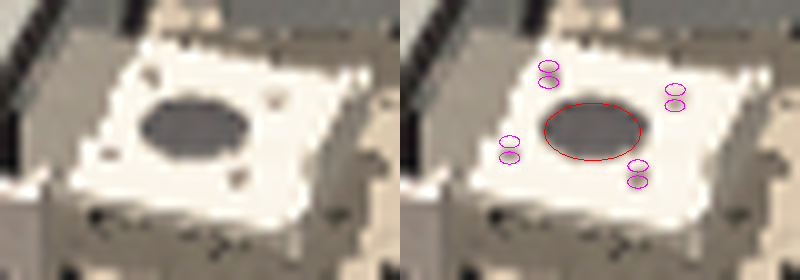

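View pics/f2.png

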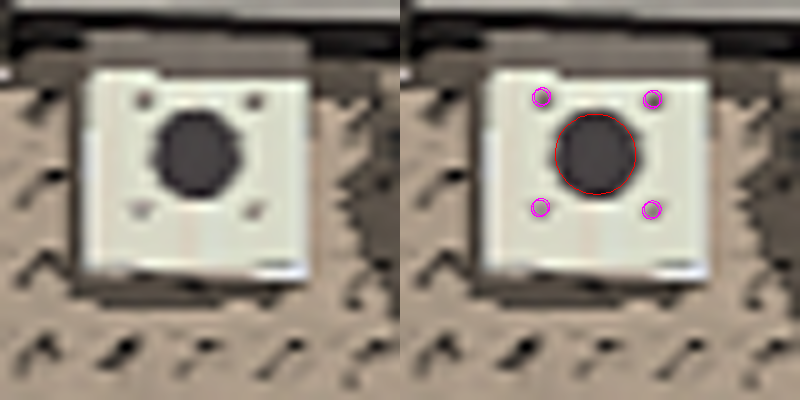

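```bash
python3 -m creep '[{"dp":[0,0,2],"angular":[0,0,0],"fingers":33},{"dp":[0,0,4],"angular":[0,0,0],"fingers":33},{"dp":[0,0,5],"angular":[0,0,0],"fingers":33},{"dp":[0,0,5],"angular":[0,0,0],"fingers":33},{"dp":[0,0,5],"angular":[0,0,0],"fingers":33}]' 
python3 -m creep '[{"dp":[0,0,1],"angular":[0,0,0],"fingers":33},{"dp":[0,0,2],"angular":[0,0,0],"fingers":33},{"dp":[0,0,2],"angular":[0,0,0],"fingers":33}]' 
python3 ov.py e2 481.5 -122
```

```text
clock: 8.37
eef_pos: [484.1, -121.6, 24.6]
tcp_rot: [-3.141, 0.0, -0.0]
contact_force: [-0.9, 0.2, -0.3]
opening: 0.433
clock: 8.62
eef_pos: [484.2, -121.6, 22.6]
tcp_rot: [-3.142, 0.0, -0.0]
contact_force: [-0.5, -0.1, -0.8]
opening: 0.434
[ 484.15994641 -121.64831921   22.68443005]
```

View pics/e2.png

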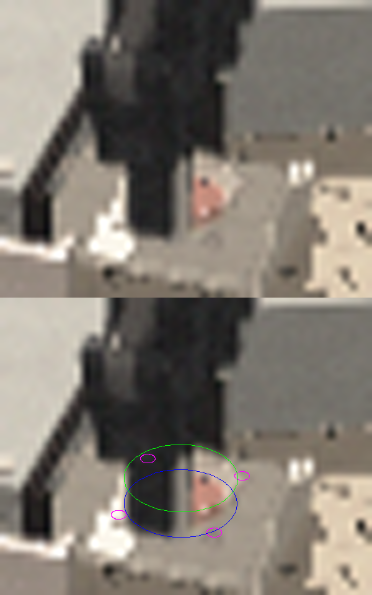

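```bash
python3 -m creep '[{"dp":[0,0,0.6],"angular":[0,0,0],"fingers":33},{"dp":[0,0,1.1],"angular":[0,0,0],"fingers":33},{"dp":[0,0,1.1],"angular":[0,0,0],"fingers":33}]'
```

```text
clock: 8.92
eef_pos: [484.2, -121.6, 21.6]
tcp_rot: [-3.142, 0.0, -0.0]
contact_force: [0.6, 0.9, 1.2]
opening: 0.432
```

```bash
python3 -m creep '[{"dp":[0,0,0.2],"angular":[0,0,0],"fingers":37.5},{"dp":[0,0,0.2],"angular":[0,0,0],"fingers":40},{"dp":[0,0,0.2],"angular":[0,0,0],"fingers":43},{"dp":[0,0,0],"angular":[0,0,0],"fingers":48},{"dp":[0,0,-1],"angular":[0,0,0],"fingers":52}]'
python3 -m creep '[{"dp":[0,0,-5],"angular":[0,0,0],"fingers":54},{"dp":[0,0,-15],"angular":[0,0,0],"fingers":54},{"dp":[0,0,-40],"angular":[0,0,0],"fingers":54},{"dp":[-25,0,-70],"angular":[0,0,0],"fingers":54},{"dp":[-60,0,-90],"angular":[0,0,0],"fingers":54}]'
python3 -m creep '[{"dp":[-35,0,-10],"angular":[0,0,0],"fingers":40},{"dp":[-70,0,-10],"angular":[0,0,0],"fingers":20},{"dp":[-90,0,-10],"angular":[0,0,0],"fingers":0}]'
python3 ov.py e3 481.5 -122
```

```text
clock: 9.33
eef_pos: [484.2, -121.6, 22.7]
tcp_rot: [-3.142, 0.0, -0.0]
contact_force: [0.1, -0.1, 0.9]
opening: 0.608
clock: 9.75
eef_pos: [427.0, -122.2, 115.6]
tcp_rot: [3.14, -0.005, 0.001]
contact_force: [1.0, -0.6, 2.3]
opening: 0.632
clock: 10.0
eef_pos: [331.0, -121.1, 123.6]
tcp_rot: [3.141, 0.0, -0.0]
contact_force: [-0.5, -0.5, -0.6]
opening: 0.213
[ 327.85040475 -120.41667798  122.89184637]
```

View pics/e3.png

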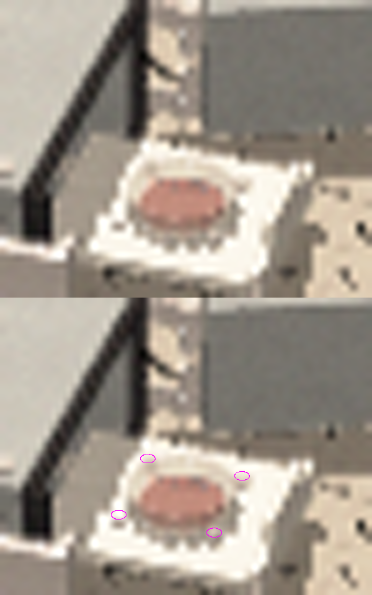

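```bash
python3 -m creep '[{"dp":[35,0,0],"angular":[0,0,0],"fingers":0},{"dp":[70,0,5],"angular":[0,0,0],"fingers":0},{"dp":[84,0,35],"angular":[0,0,0],"fingers":0},{"dp":[84,0,70],"angular":[0,0,0],"fingers":0},{"dp":[84,0,95],"angular":[0,0,0],"fingers":0}]'
python3 -m creep '[{"dp":[0,0,6],"angular":[0,0,0],"fingers":0},{"dp":[0,0,6],"angular":[0,0,0],"fingers":0},{"dp":[0,0,6],"angular":[0,0,0],"fingers":0}]'
python3 - <<'E'
from h import *
s=optics.grab_frame('side');p=r.sense()['eef_pos'];print(p,r.sense()['contact_force'])
crop('side',310,140,410,215,8,'pics/g1.png',s,proj('side',[p,p+[11,0,0],[445,-104.5,34],[445,-140,34]]))
E
```

```text
clock: 10.47
eef_pos: [419.8, -121.7, 26.8]
tcp_rot: [3.141, -0.002, 0.0]
contact_force: [-0.7, -0.4, -0.9]
opening: 0.002
clock: 10.72
eef_pos: [418.6, -121.8, 22.6]
tcp_rot: [3.142, -0.0, -0.0]
contact_force: [0.0, -0.4, 0.5]
opening: -0.0
[ 419.14413072 -121.94590286   23.05356638] [ 0.5689382  -0.08606318 -0.06469307]
```

View pics/g1.png

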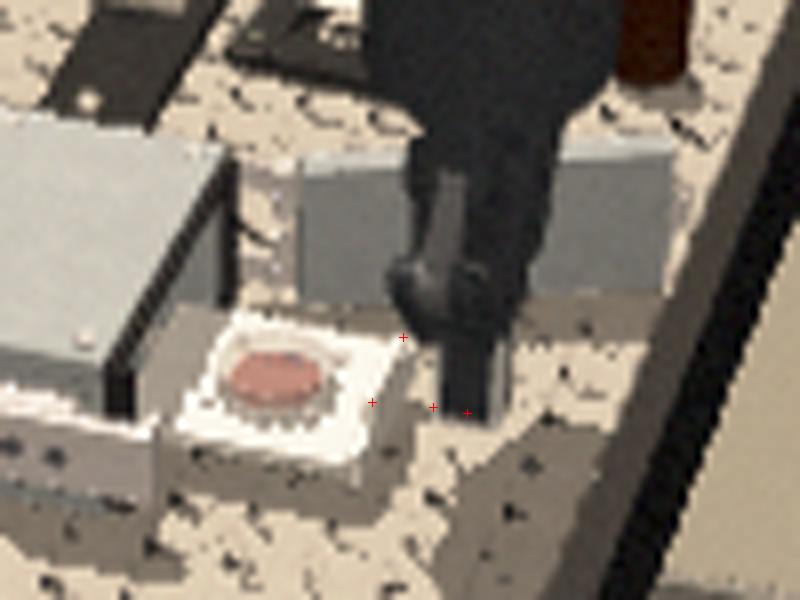

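```bash
python3 -m creep '[{"dp":[4,0,4],"angular":[0,0,0],"fingers":0},{"dp":[9,0,5],"angular":[0,0,0],"fingers":0},{"dp":[12,0,5],"angular":[0,0,0],"fingers":0},{"dp":[15,0,5],"angular":[0,0,0],"fingers":0},{"dp":[18,0,5],"angular":[0,0,0],"fingers":0}]'
python3 -m creep '[{"dp":[4,0,0],"angular":[0,0,0],"fingers":0},{"dp":[9,0,0],"angular":[0,0,0],"fingers":0},{"dp":[14,0,0],"angular":[0,0,0],"fingers":0},{"dp":[20,0,0],"angular":[0,0,0],"fingers":0},{"dp":[26,0,0],"angular":[0,0,0],"fingers":0}]'
python3 -m creep '[{"dp":[6,0,0],"angular":[0,0,0],"fingers":0},{"dp":[12,0,0],"angular":[0,0,0],"fingers":0},{"dp":[17,0,0],"angular":[0,0,0],"fingers":0},{"dp":[22,0,0],"angular":[0,0,0],"fingers":0},{"dp":[26,0,0],"angular":[0,0,0],"fingers":0}]'
python3 -m creep '[{"dp":[2,0,0],"angular":[0,0,0],"fingers":0},{"dp":[4,0,0],"angular":[0,0,0],"fingers":0},{"dp":[5,0,0],"angular":[0,0,0],"fingers":0},{"dp":[6,0,0],"angular":[0,0,0],"fingers":0}]'
```

```text
clock: 11.18
eef_pos: [436.6, -121.7, 17.0]
tcp_rot: [3.142, -0.0, -0.0]
contact_force: [-1.8, -0.3, 1.0]
opening: 0.005
clock: 11.6
eef_pos: [462.8, -121.7, 16.6]
tcp_rot: [3.142, 0.0, -0.0]
contact_force: [-2.5, -1.2, -0.4]
opening: -0.0
clock: 12.02
eef_pos: [488.9, -121.6, 16.7]
tcp_rot: [3.142, -0.0, -0.0]
contact_force: [-1.9, -0.8, 1.0]
opening: 0.0
clock: 12.35
eef_pos: [494.1, -121.6, 16.7]
tcp_rot: [-3.142, 0.0, -0.0]
contact_force: [-0.9, -2.2, -0.5]
opening: -0.003
```

```bash
python3 - <<'E'
from h import *
s=optics.grab_frame('side');p=r.sense()['eef_pos'];print(p,r.sense()['contact_force'])
crop('side',280,130,380,205,8,'pics/g2.png',s)
E
```

```text
[ 494.35697353 -121.64019033   16.68805406] [-1.78316034 -0.51897033 -0.23941014]
```

View pics/g2.png

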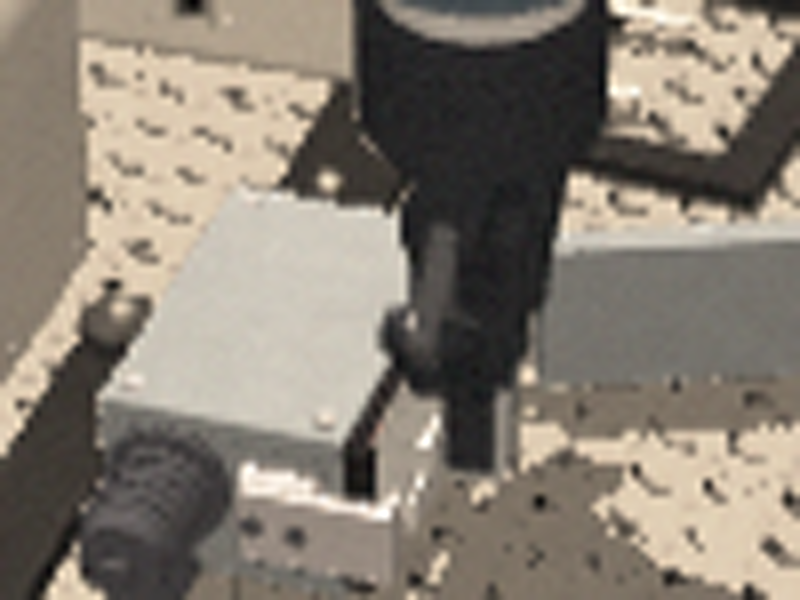

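```bash
python3 -m creep '[{"dp":[2,0,0],"angular":[0,0,0],"fingers":0},{"dp":[4,0,0],"angular":[0,0,0],"fingers":0},{"dp":[5,0,0],"angular":[0,0,0],"fingers":0},{"dp":[6,0,0],"angular":[0,0,0],"fingers":0}]'
python3 -m creep '[{"dp":[1,0,0],"angular":[0,0,0],"fingers":0},{"dp":[1.5,0,0],"angular":[0,0,0],"fingers":0}]'
python3 -m creep '[{"dp":[1,0,0],"angular":[0,0,0],"fingers":0},{"dp":[1.5,0,0],"angular":[0,0,0],"fingers":0}]'
python3 -m creep '[{"dp":[0.5,0,0],"angular":[0,0,0],"fingers":0},{"dp":[1,0,0],"angular":[0,0,0],"fingers":0}]'
```

```text
clock: 12.73
eef_pos: [500.3, -121.6, 16.7]
tcp_rot: [-3.142, 0.0, -0.0]
contact_force: [-2.2, -1.0, 0.1]
opening: 0.0
clock: 12.9
eef_pos: [501.9, -121.7, 16.7]
tcp_rot: [-3.142, -0.0, -0.0]
contact_force: [-2.8, -0.4, -0.2]
opening: -0.003
clock: 13.07
eef_pos: [503.3, -121.7, 16.7]
tcp_rot: [-3.142, -0.0, -0.0]
contact_force: [-1.3, -0.6, -0.7]
opening: -0.005
clock: 13.23
eef_pos: [504.3, -121.7, 16.7]
tcp_rot: [3.142, 0.0, -0.0]
contact_force: [-1.1, -0.7, -1.0]
opening: -0.0
```

```bash
for i in 1 2; do :; done; python3 -m creep '[{"dp":[0.4,0,0],"angular":[0,0,0],"fingers":0},{"dp":[0.8,0,0],"angular":[0,0,0],"fingers":0}]'
python3 -m creep '[{"dp":[0.4,0,0],"angular":[0,0,0],"fingers":0},{"dp":[0.8,0,0],"angular":[0,0,0],"fingers":0}]'
python3 - <<'E'
from h import *
s=optics.grab_frame('side');p=r.sense()['eef_pos'];print(p,r.sense()['contact_force'])
crop('side',280,130,380,205,8,'pics/g3.png',s)
E
```

```text
clock: 13.4
eef_pos: [505.1, -121.7, 16.7]
tcp_rot: [3.142, 0.0, -0.0]
contact_force: [-1.4, -1.1, -0.5]
opening: -0.001
clock: 13.57
eef_pos: [505.7, -121.7, 16.7]
tcp_rot: [-3.142, 0.0, -0.0]
contact_force: [-3.9, -1.6, 0.6]
opening: 0.002
[ 505.72108336 -121.65615134   16.66173904] [-1.91833969 -1.27124203  0.02930018]
```

View pics/g3.png

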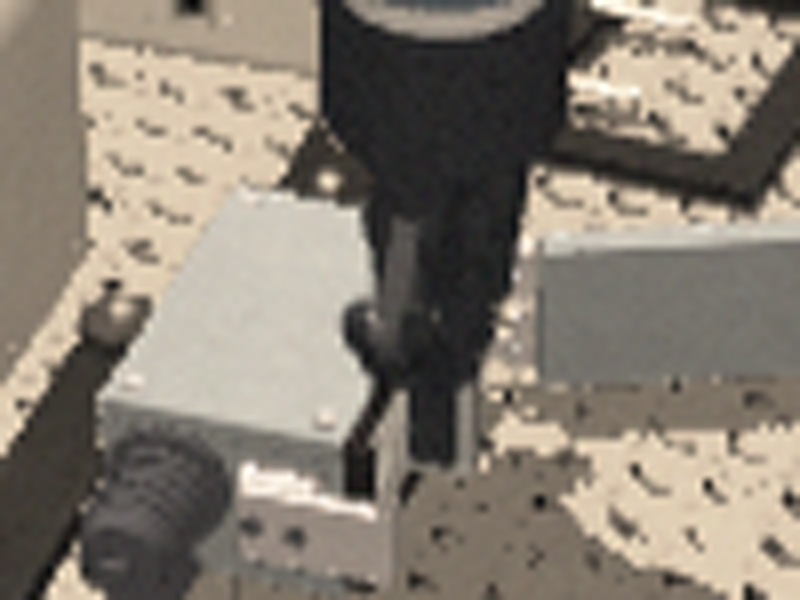

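```bash
python3 -m creep '[{"dp":[0.4,0,0],"angular":[0,0,0],"fingers":0},{"dp":[0.8,0,0],"angular":[0,0,0],"fingers":0}]'
python3 -m creep '[{"dp":[0.3,0,0],"angular":[0,0,0],"fingers":0},{"dp":[0.6,0,0],"angular":[0,0,0],"fingers":0}]'
python3 -m creep '[{"dp":[0.3,0,0],"angular":[0,0,0],"fingers":0},{"dp":[0.5,0,0],"angular":[0,0,0],"fingers":0}]'
```

```text
clock: 13.78
eef_pos: [505.8, -121.6, 16.6]
tcp_rot: [-3.141, 0.002, -0.0]
contact_force: [-5.9, -1.3, 3.3]
opening: 0.002
clock: 13.95
eef_pos: [505.8, -121.4, 16.5]
tcp_rot: [-3.141, 0.003, -0.0]
contact_force: [-7.6, -0.8, 4.3]
opening: 0.003
clock: 14.12
eef_pos: [505.8, -121.3, 16.4]
tcp_rot: [-3.141, 0.004, -0.0]
contact_force: [-9.0, -1.0, 4.8]
opening: -0.001
```

```bash
python3 -m creep '[{"dp":[-3,0,0],"angular":[0,0,0],"fingers":0},{"dp":[-20,0,0],"angular":[0,0,0],"fingers":0},{"dp":[-60,0,-10],"angular":[0,0,0],"fingers":0},{"dp":[-95,0,-40],"angular":[0,0,0],"fingers":0},{"dp":[-130,0,-70],"angular":[0,0,0],"fingers":0}]'
python3 - <<'E'
from h import *
s=optics.grab_frame('side');t=optics.grab_frame('top');p=r.sense()['eef_pos'];print(p,r.sense()['contact_force'])
crop('side',280,130,380,205,8,'pics/g4.png',s)
crop('top',325,195,425,295,6,'pics/t4.png',t)
cv2.imwrite('pics/tE.png',t);cv2.imwrite('pics/sE.png',s)
E
```

```text
clock: 14.53
eef_pos: [382.6, -121.2, 80.7]
tcp_rot: [-3.141, 0.002, 0.0]
contact_force: [0.6, -1.1, 0.7]
opening: -0.001
[ 381.92142819 -121.45699812   83.6300321 ] [0.01249611 0.32040928 0.44777835]
```

View pics/g4.png

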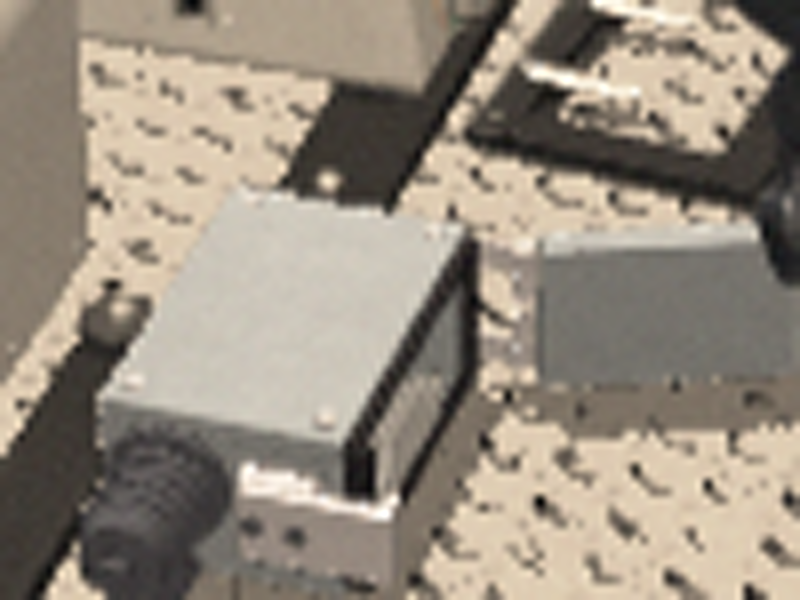

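View pics/t4.png

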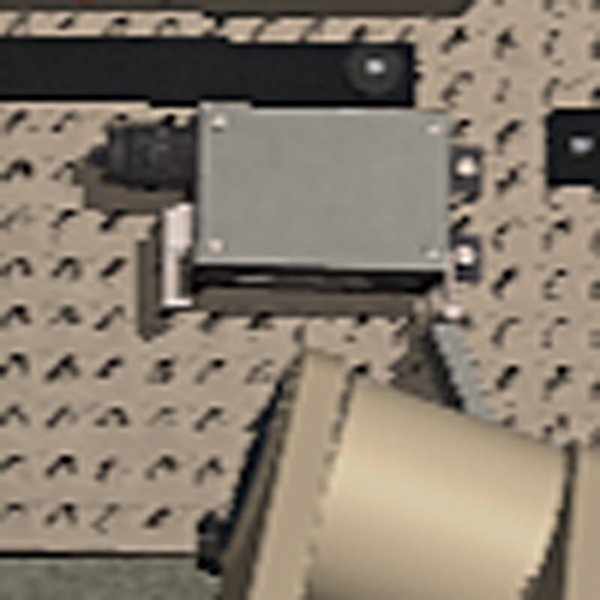

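```bash
python3 - <<'E'
from h import *
t0=cv2.imread('pics/top0.png');t1=cv2.imread('pics/tE.png');s=cv2.imread('pics/sE.png')
f=lambda im,x0,y0,w,h,k:cv2.resize(im[y0:y0+h,x0:x0+w],None,fx=k,fy=k,interpolation=cv2.INTER_CUBIC)
cv2.imwrite('pics/u1.png',np.hstack([f(t0,352,232,50,40,8),f(t1,352,232,50,40,8)]))
cv2.imwrite('pics/u2.png',f(s,315,150,40,40,14))
E
```

```text
(no output)
```

View pics/u1.png

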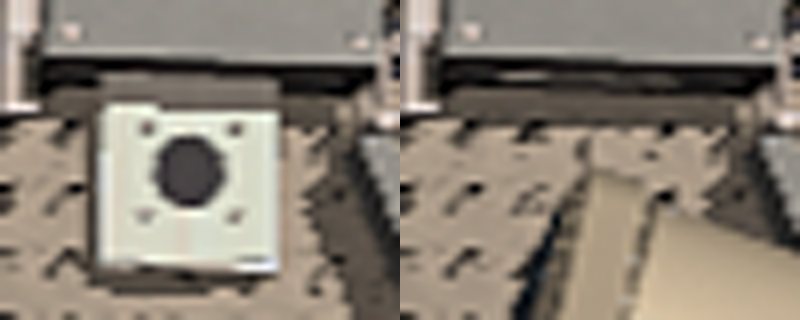

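View pics/u2.png

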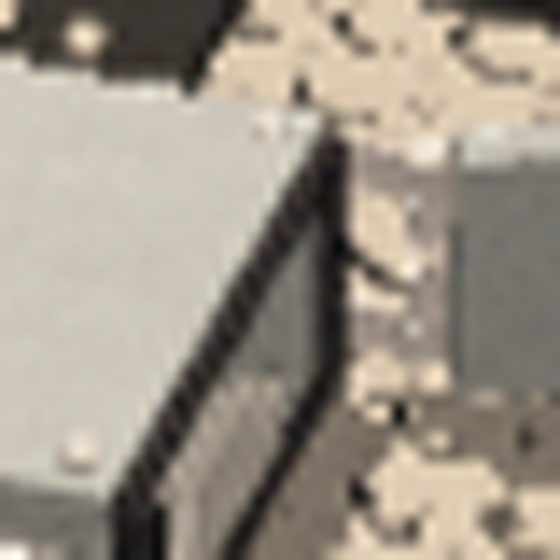

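```bash
python3 - <<'E'
from h import *
a=proj('top',[[448,-122,20]])[0]
for d in(66,68,70,72,74,76): print(d,(proj('top',[[448+d,-122,20]])[0]-a)*8)
np.set_printoptions(precision=1,suppress=True)
# side frame: rim & tab predictions, origin x 560-3.. 
for x in (512,515,518):
  print(x,((proj('side',[[x,-65,60],[x,-189,60],[x,-189,0],[x,-122-18,34],[x,-122+18,34],[x,-89,20],[x,-155,20]])-[315,150]+.5)*14).round())
E
```

```text
66 [   1.49310526 -175.57915817]
68 [   1.53814032 -180.87497965]
70 [   1.58316306 -186.16935169]
72 [   1.62817348 -191.46227488]
74 [   1.67317158 -196.75374983]
76 [   1.71815738 -202.04377712]
512 [[147. 506.]
 [357. 118.]
 [355. 386.]
 [277. 385.]
 [216. 498.]
 [191. 610.]
 [301. 401.]]
515 [[130. 502.]
 [342. 116.]
 [340. 384.]
 [261. 382.]
 [200. 495.]
 [175. 607.]
 [286. 398.]]
518 [[114. 499.]
 [326. 113.]
 [324. 381.]
 [245. 379.]
 [184. 492.]
 [159. 604.]
 [270. 396.]]
```

```bash
python3 -m creep '[{"dp":[20,0,10],"angular":[0,0.1,0],"fingers":0},{"dp":[50,0,30],"angular":[0,0.2,0],"fingers":0},{"dp":[75,0,55],"angular":[0,0.2,0],"fingers":0},{"dp":[84,0,66],"angular":[0,0.2,0],"fingers":0},{"dp":[84,0,66],"angular":[0,0.2,0],"fingers":0}]'
python3 -m creep '[{"dp":[10,0,2],"angular":[0,0,0],"fingers":0},{"dp":[18,0,3.6],"angular":[0,0,0],"fingers":0},{"dp":[25,0,5],"angular":[0,0,0],"fingers":0},{"dp":[30,0,6],"angular":[0,0,0],"fingers":0},{"dp":[30,0,6],"angular":[0,0,0],"fingers":0}]'
```

```text
clock: 15.05
eef_pos: [470.5, -121.9, 13.2]
tcp_rot: [3.141, -0.2, -0.0]
contact_force: [-0.6, -0.0, -0.4]
opening: 0.002
clock: 15.47
eef_pos: [501.0, -122.0, 16.0]
tcp_rot: [3.141, -0.203, 0.0]
contact_force: [0.6, 0.6, -0.6]
opening: -0.002
```

```bash
python3 -m creep '[{"dp":[1.5,0,0.3],"angular":[0,0,0],"fingers":0},{"dp":[3,0,0.6],"angular":[0,0,0],"fingers":0},{"dp":[4,0,0.8],"angular":[0,0,0],"fingers":0}]'
python3 -m creep '[{"dp":[0.5,0,0.1],"angular":[0,0,0],"fingers":0},{"dp":[1,0,0.2],"angular":[0,0,0],"fingers":0}]'
python3 -m creep '[{"dp":[0.5,0,0.1],"angular":[0,0,0],"fingers":0},{"dp":[1,0,0.2],"angular":[0,0,0],"fingers":0}]'
python3 -m creep '[{"dp":[0.5,0,0.1],"angular":[0,0,0],"fingers":0},{"dp":[0.8,0,0.2],"angular":[0,0,0],"fingers":0}]'
```

```text
clock: 15.72
eef_pos: [503.0, -121.6, 15.2]
tcp_rot: [-3.142, -0.2, -0.0]
contact_force: [0.9, 0.1, 0.6]
opening: 0.001
clock: 15.88
eef_pos: [504.0, -121.6, 15.0]
tcp_rot: [-3.142, -0.2, -0.0]
contact_force: [-0.0, -0.4, -1.1]
opening: -0.001
clock: 16.05
eef_pos: [505.1, -121.6, 15.0]
tcp_rot: [-3.142, -0.2, -0.0]
contact_force: [-0.0, 0.1, -0.0]
opening: 0.001
clock: 16.22
eef_pos: [506.0, -121.7, 14.9]
tcp_rot: [-3.142, -0.2, -0.0]
contact_force: [-0.5, 0.4, -0.4]
opening: -0.001
```

```bash
python3 -m creep '[{"dp":[0.4,0,0.1],"angular":[0,0,0],"fingers":0},{"dp":[0.8,0,0.2],"angular":[0,0,0],"fingers":0}]'
python3 -m creep '[{"dp":[0.4,0,0.1],"angular":[0,0,0],"fingers":0},{"dp":[0.8,0,0.2],"angular":[0,0,0],"fingers":0}]'
python3 -m creep '[{"dp":[0.4,0,0.1],"angular":[0,0,0],"fingers":0},{"dp":[0.8,0,0.2],"angular":[0,0,0],"fingers":0}]'
python3 -m creep '[{"dp":[0.3,0,0.1],"angular":[0,0,0],"fingers":0},{"dp":[0.6,0,0.1],"angular":[0,0,0],"fingers":0}]'
```

```text
clock: 16.38
eef_pos: [506.8, -121.6, 14.9]
tcp_rot: [-3.142, -0.2, -0.0]
contact_force: [-1.8, -1.6, 0.9]
opening: 0.002
clock: 16.55
eef_pos: [507.4, -121.6, 14.8]
tcp_rot: [-3.141, -0.199, -0.0]
contact_force: [-2.7, -0.1, 1.7]
opening: -0.002
clock: 16.72
eef_pos: [508.3, -121.6, 14.8]
tcp_rot: [-3.142, -0.2, -0.0]
contact_force: [-1.7, -1.4, 0.6]
opening: -0.0
clock: 16.88
eef_pos: [508.8, -121.6, 14.8]
tcp_rot: [-3.141, -0.199, -0.0]
contact_force: [-3.1, -0.9, 2.7]
opening: -0.001
```

```bash
python3 -m creep '[{"dp":[0.4,0,0.1],"angular":[0,0,0],"fingers":0},{"dp":[0.8,0,0.2],"angular":[0,0,0],"fingers":0}]'
python3 -m creep '[{"dp":[0.4,0,0.1],"angular":[0,0,0],"fingers":0},{"dp":[0.8,0,0.2],"angular":[0,0,0],"fingers":0}]'
python3 -m creep '[{"dp":[0.4,0,0.1],"angular":[0,0,0],"fingers":0},{"dp":[0.8,0,0.2],"angular":[0,0,0],"fingers":0}]'
python3 -m creep '[{"dp":[0.4,0,0.1],"angular":[0,0,0],"fingers":0},{"dp":[0.8,0,0.2],"angular":[0,0,0],"fingers":0}]'
```

```text
clock: 17.05
eef_pos: [508.9, -121.5, 14.6]
tcp_rot: [-3.141, -0.198, -0.0]
contact_force: [-8.1, -2.5, 5.8]
opening: 0.002
clock: 17.22
eef_pos: [509.0, -121.3, 14.4]
tcp_rot: [-3.141, -0.197, -0.0]
contact_force: [-10.6, -2.2, 7.0]
opening: -0.002
clock: 17.38
eef_pos: [509.0, -121.2, 14.2]
tcp_rot: [-3.14, -0.196, -0.0]
contact_force: [-12.0, -3.2, 9.6]
opening: 0.0
clock: 17.55
eef_pos: [509.1, -121.1, 13.9]
tcp_rot: [-3.14, -0.194, -0.0]
contact_force: [-14.4, -1.6, 9.5]
opening: 0.002
```

```bash
python3 -m creep '[{"dp":[-5,0,-1],"angular":[0,0,0],"fingers":0},{"dp":[-30,0,-6],"angular":[0,-0.1,0],"fingers":0},{"dp":[-60,0,-25],"angular":[0,-0.2,0],"fingers":0},{"dp":[-90,0,-55],"angular":[0,-0.2,0],"fingers":0},{"dp":[-120,0,-90],"angular":[0,-0.2,0],"fingers":0}]'
python3 - <<'E'
from h import *
s=optics.grab_frame('side');p=r.sense();print(p['eef_pos'],p['contact_force'])
crop('side',300,140,360,195,10,'pics/g5.png',s);cv2.imwrite('pics/sF.png',s)
E
```

```text
clock: 17.97
eef_pos: [380.7, -121.6, 75.8]
tcp_rot: [-3.141, 0.001, 0.001]
contact_force: [1.3, 0.4, 1.2]
opening: -0.0
[ 374.79702712 -120.69965891   79.07549738] [-6.75553225  1.68079631  1.23357768]
```

View pics/g5.png

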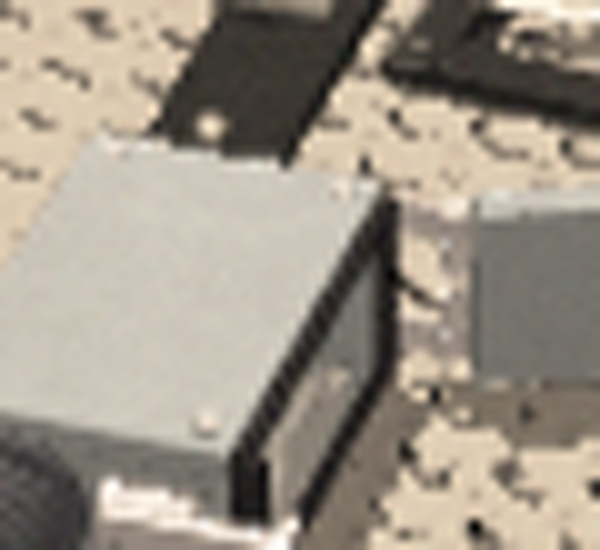

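```bash
python3 - <<'E'
from h import *
s=cv2.imread('pics/side0.png');t=cv2.imread('pics/top0.png')
crop('side',330,110,430,185,8,'pics/v1.png',s)
crop('top',385,215,485,290,8,'pics/v2.png',t)
p=r.sense();print(p['eef_pos'],p['contact_force'])
E
```

```text
[ 374.79702712 -120.69965891   79.07549738] [-6.75553225  1.68079631  1.23357768]
```

View pics/v1.png

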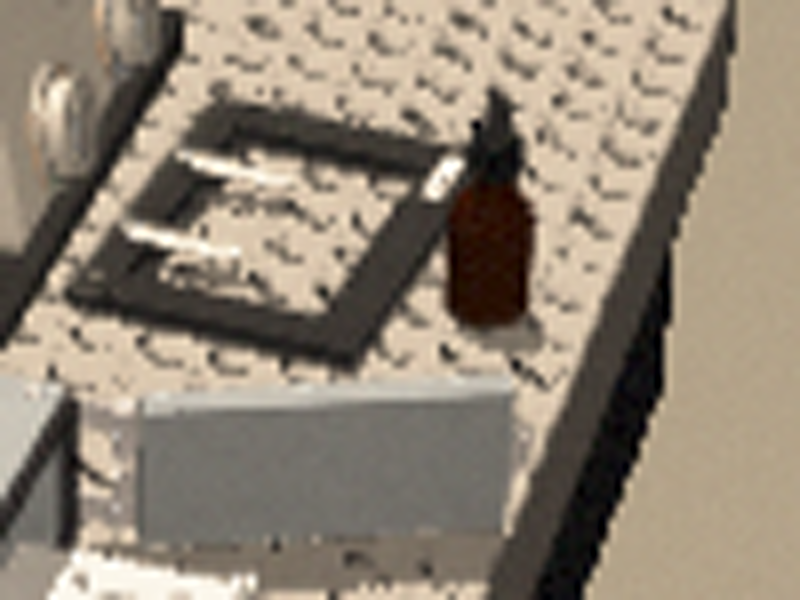

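View pics/v2.png

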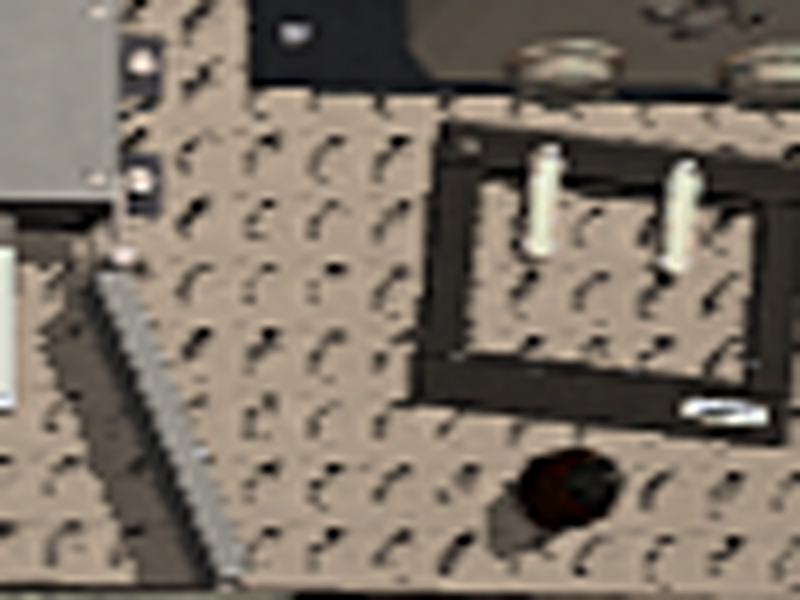

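```bash
python3 - <<'E'
from h import *
T=lambda x,y:(385+x/8-.45,215+y/8-.45);S=lambda x,y:(330+x/8-.45,110+y/8-.45)
np.set_printoptions(precision=1,suppress=True)
for n,a,z in [('pin',(122,257),60),('pin47',(122,257),47),('hin_out',(132,272),60),('hin_in',(98,283),60),('tip_out',(243,570),60),('tip_in',(213,580),60),('bottle top',(592,485),86),('bottle base shoulder',(560,495),50),('frame bl',(415,400),8)]: print(n,atz('top',T(*a),z))
for n,a,z in [('tip_out',(512,378),60),('hin_out',(140,398),60),('tip in?',(505,390),60),('tip in bottom',(500,535),6),('bottle base',(488,318),0),('frame corner',(350,360),5)]: print('S',n,atz('side',S(*a),z))
print(atz('top',(375,290.5),0),atz('top',(425,290),0))
E
```

```text
pin [ 501.2 -189.8   60. ]
pin47 [ 502.7 -191.8   47. ]
hin_out [ 495.8 -193.4   60. ]
hin_in [ 491.5 -181.    60. ]
tip_out [ 387.9 -234.    60. ]
tip_in [ 384.1 -223.2   60. ]
bottle top [ 419.7 -354.1   86. ]
bottle base shoulder [ 418.1 -351.9   50. ]
frame bl [ 455.4 -308.4    8. ]
S tip_out [ 383.  -234.4   60. ]
S hin_out [ 493.1 -188.4   60. ]
S tip in? [ 383.5 -227.1   60. ]
S tip in bottom [ 381.  -224.1    6. ]
S bottle base [ 416.1 -356.7    0. ]
S frame corner [ 453.5 -309.9    5. ]
[ 374. -125.    0.] [ 378.6 -275.5    0. ]
```

```bash
python3 - <<'E'
from h import *
print(r.sense()['eef_pos'],r.sense()['qpos'].round(2))
H=np.array([501.,-190.])
prev=None
for psi in [1.95,1.8,1.65,1.5,1.35,1.2,1.05,.9,.75,.6,.45,.3,.2]:
    u=np.array([-np.sin(psi),np.cos(psi)]);n=np.array([-np.cos(psi),-np.sin(psi)])
    f=11*abs(n[0])+14.5*abs(n[1]); p=H+95*u+(f+1.5)*n
    print(psi,p.round(0), None if prev is None else (p-prev).round(0)); prev=p
E
python3 -m creep '[{"dp":[0,10,-15],"angular":[0,0,0],"fingers":0},{"dp":[5,35,-25],"angular":[0,0,0],"fingers":0},{"dp":[15,65,-30],"angular":[0,0,0],"fingers":0},{"dp":[30,98,-30],"angular":[0,0,0],"fingers":0},{"dp":[46,132,-30],"angular":[0,0,0],"fingers":0}]'
```

```text
[ 374.79702712 -120.69965891   79.07549738] [-0.32  0.24  2.23 -0.    0.67  1.26]
1.95 [ 420. -243.] None
1.8 [ 413. -229.] [-7. 14.]
1.65 [ 408. -214.] [-5. 15.]
1.5 [ 405. -200.] [-3. 14.]
1.35 [ 404. -187.] [-1. 13.]
1.2 [ 406. -173.] [ 1. 14.]
1.05 [ 409. -160.] [ 3. 14.]
0.9 [ 414. -146.] [ 5. 13.]
0.75 [ 422. -134.] [ 8. 13.]
0.6 [ 432. -122.] [10. 12.]
0.45 [ 444. -112.] [12. 10.]
0.3 [ 457. -104.] [14.  8.]
0.2 [ 467. -100.] [10.  4.]
clock: 18.43
eef_pos: [427.9, -255.3, 106.9]
tcp_rot: [3.14, -0.002, 0.0]
contact_force: [0.8, 0.2, -0.3]
opening: -0.001
```

```bash
python3 -m creep '[{"dp":[0,3,20],"angular":[0,0,0],"fingers":0},{"dp":[0,3,45],"angular":[0,0,0],"fingers":0},{"dp":[0,3,65],"angular":[0,0,0],"fingers":0},{"dp":[0,3,80],"angular":[0,0,0],"fingers":0},{"dp":[0,3,80],"angular":[0,0,0],"fingers":0}]'
python3 - <<'E'
from h import *
s=optics.grab_frame('side');p=r.sense();print(p['eef_pos'],p['contact_force'])
crop('side',310,110,430,200,6,'pics/k1.png',s)
E
```

```text
clock: 18.85
eef_pos: [425.7, -255.9, 23.5]
tcp_rot: [-3.14, 0.003, -0.001]
contact_force: [0.1, 0.9, -0.2]
opening: -0.0
[ 426.35584392 -256.25094834   24.84955154] [0.21259514 0.25684924 0.31633832]
```

View pics/k1.png

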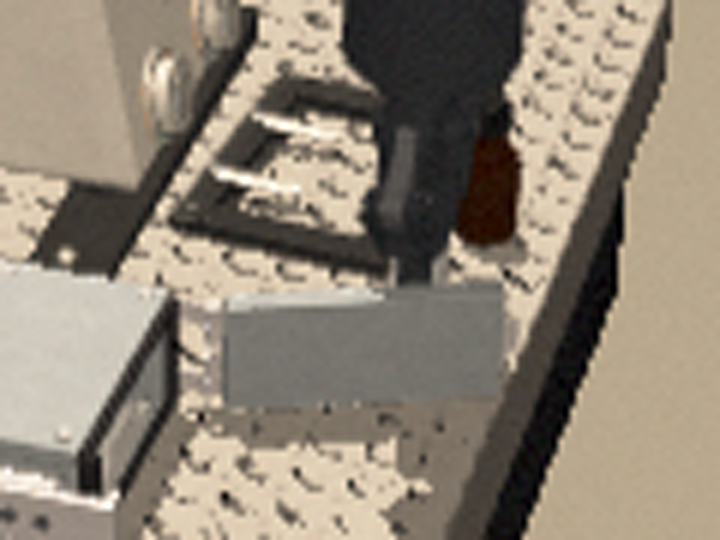

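```bash
python3 -m creep '[{"dp":[-3,-7,0],"angular":[0,0,0],"fingers":0},{"dp":[-6,-13,0],"angular":[0,0,0],"fingers":0},{"dp":[-10,-20,0],"angular":[0,0,0],"fingers":0},{"dp":[-13,-27,0],"angular":[0,0,0],"fingers":0},{"dp":[-15,-34,0],"angular":[0,0,0],"fingers":0}]'
python3 - <<'E'
from h import *
s=optics.grab_frame('side');p=r.sense();print(p['eef_pos'],p['contact_force'])
crop('side',310,110,430,200,6,'pics/k2.png',s)
E
```

```text
clock: 19.32
eef_pos: [411.9, -221.9, 26.6]
tcp_rot: [3.141, -0.001, -0.0]
contact_force: [1.3, -0.6, -0.2]
opening: -0.005
[ 410.98664199 -220.75811064   26.33281025] [-0.64324413  1.2078729  -0.01795599]
```

View pics/k2.png

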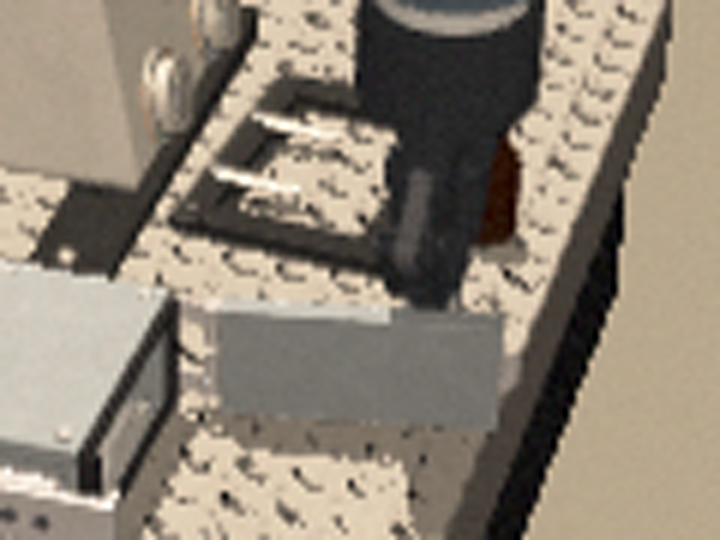

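```bash
python3 -m creep '[{"dp":[-3,-8,0],"angular":[0,0,0],"fingers":0},{"dp":[-5,-15,0],"angular":[0,0,0],"fingers":0},{"dp":[-6,-22,0],"angular":[0,0,0],"fingers":0},{"dp":[-7,-29,0],"angular":[0,0,0],"fingers":0},{"dp":[-7,-35,0],"angular":[0,0,0],"fingers":0}]'
python3 -m creep '[{"dp":[1,-7,0],"angular":[0,0,0],"fingers":0},{"dp":[2,-14,0],"angular":[0,0,0],"fingers":0},{"dp":[3,-20,0],"angular":[0,0,0],"fingers":0},{"dp":[5,-27,0],"angular":[0,0,0],"fingers":0},{"dp":[7,-34,0],"angular":[0,0,0],"fingers":0}]'
python3 - <<'E'
from h import *
s=optics.grab_frame('side');p=r.sense();print(p['eef_pos'],p['contact_force'])
crop('side',310,110,430,200,6,'pics/k3.png',s)
E
```

```text
clock: 19.78
eef_pos: [404.7, -186.8, 25.9]
tcp_rot: [-3.141, 0.0, -0.0]
contact_force: [1.6, -0.6, 0.2]
opening: 0.001
clock: 20.2
eef_pos: [412.2, -153.0, 25.9]
tcp_rot: [-3.142, 0.0, -0.0]
contact_force: [0.1, -1.4, 0.1]
opening: -0.001
[ 412.25737718 -152.14940075   25.86001032] [-0.06346666  0.23842318 -0.31140174]
```

View pics/k3.png

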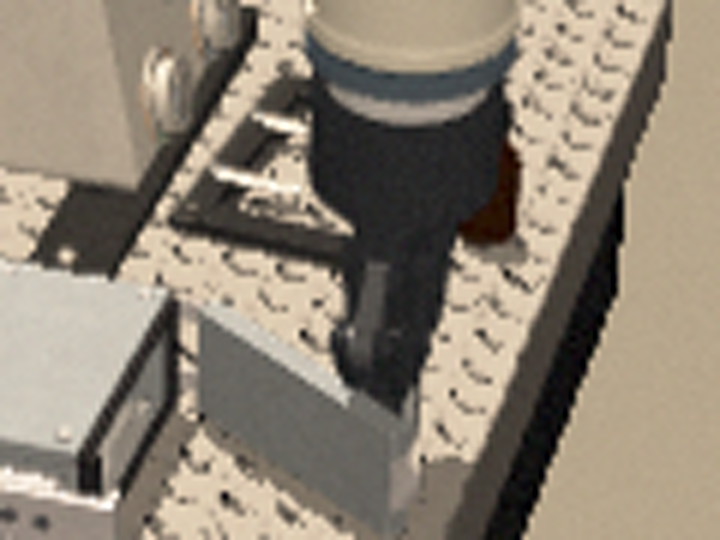

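Continue along the arc: to (422,-134), (432,-122), (444,-112), (457,-104).

```bash
python3 -m creep '[{"dp":[3,-6,0],"angular":[0,0,0],"fingers":0},{"dp":[6,-12,0],"angular":[0,0,0],"fingers":0},{"dp":[10,-18,0],"angular":[0,0,0],"fingers":0},{"dp":[14,-24,0],"angular":[0,0,0],"fingers":0},{"dp":[19,-30,0],"angular":[0,0,0],"fingers":0}]'
python3 -m creep '[{"dp":[4,-4,0],"angular":[0,0,0],"fingers":0},{"dp":[9,-8,0],"angular":[0,0,0],"fingers":0},{"dp":[13,-11,0],"angular":[0,0,0],"fingers":0},{"dp":[19,-14,0],"angular":[0,0,0],"fingers":0},{"dp":[25,-17,0],"angular":[0,0,0],"fingers":0}]'
python3 - <<'E'
from h import *
s=optics.grab_frame('side');p=r.sense();print(p['eef_pos'],p['contact_force'])
crop('side',290,110,410,200,6,'pics/k4.png',s)
E
```

```text
clock: 20.67
eef_pos: [431.3, -123.0, 25.9]
tcp_rot: [-3.142, 0.0, -0.0]
contact_force: [0.0, -0.7, -0.2]
opening: -0.001
clock: 21.08
eef_pos: [456.5, -106.4, 25.9]
tcp_rot: [-3.142, 0.0, -0.0]
contact_force: [-0.7, -1.1, -0.8]
opening: 0.002
[ 458.0048616  -106.27620042   26.10378374] [ 1.07387059 -0.65775422  0.40784033]
```

View pics/k4.png

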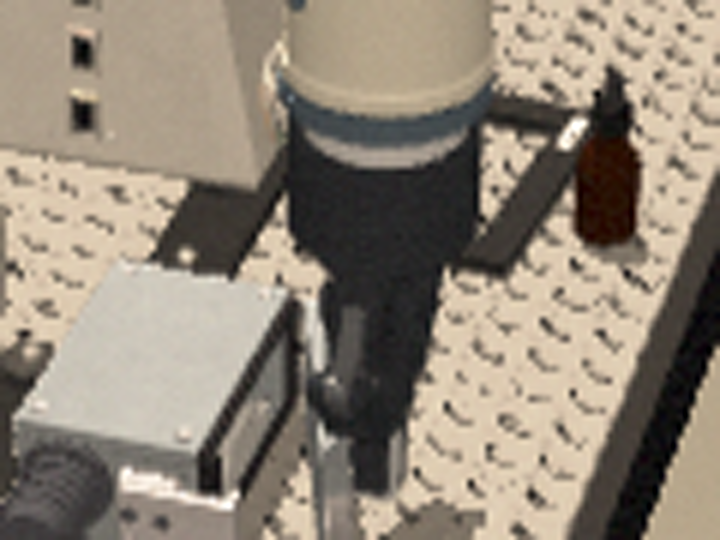

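```bash
python3 -m creep '[{"dp":[-10,-4,0],"angular":[0,0.1,0],"fingers":0},{"dp":[-15,-12,0],"angular":[0,0.2,0],"fingers":0},{"dp":[-15,-18,0],"angular":[0,0.2,0],"fingers":0},{"dp":[-15,-18,0],"angular":[0,0.2,0],"fingers":0}]'
python3 -m creep '[{"dp":[5,0,0],"angular":[0,0,0],"fingers":0},{"dp":[10,0,0.5],"angular":[0,0,0],"fingers":0},{"dp":[15,0,1],"angular":[0,0,0],"fingers":0},{"dp":[19,0,2],"angular":[0,0,0],"fingers":0},{"dp":[22,0,2],"angular":[0,0,0],"fingers":0}]'
python3 - <<'E'
from h import *
s=optics.grab_frame('side');p=r.sense();print(p['eef_pos'],p['contact_force'])
crop('side',290,110,410,200,6,'pics/k5.png',s)
E
```

```text
clock: 21.47
eef_pos: [438.9, -87.8, 25.6]
tcp_rot: [-3.141, -0.197, -0.001]
contact_force: [0.0, 0.2, 0.6]
opening: -0.006
clock: 21.88
eef_pos: [464.4, -88.9, 28.4]
tcp_rot: [3.141, -0.2, -0.0]
contact_force: [0.1, -0.5, -0.9]
opening: 0.002
[464.67568735 -88.88631373  28.52587723] [-0.39833195 -0.31988858  0.07906424]
```

View pics/k5.png

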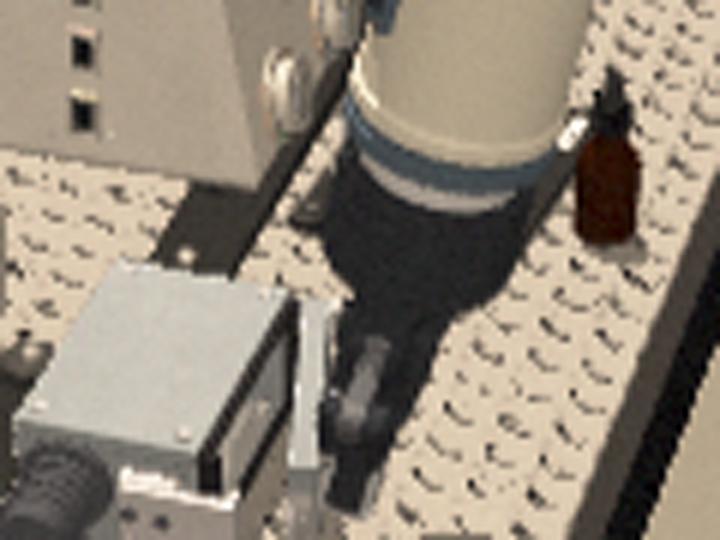

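```bash
python3 -m creep '[{"dp":[2,-1,0.4],"angular":[0,0,0],"fingers":0},{"dp":[4,-2,0.8],"angular":[0,0,0],"fingers":0},{"dp":[6,-2,1.2],"angular":[0,0,0],"fingers":0},{"dp":[8,-2,1.6],"angular":[0,0,0],"fingers":0},{"dp":[10,-2,2],"angular":[0,0,0],"fingers":0}]'
python3 -m creep '[{"dp":[1,0,0.2],"angular":[0,0,0],"fingers":0},{"dp":[2,0,0.4],"angular":[0,0,0],"fingers":0},{"dp":[3,0,0.6],"angular":[0,0,0],"fingers":0}]'
python3 -m creep '[{"dp":[0.7,0,0.1],"angular":[0,0,0],"fingers":0},{"dp":[1.4,0,0.3],"angular":[0,0,0],"fingers":0},{"dp":[2,0,0.4],"angular":[0,0,0],"fingers":0}]'
python3 -m creep '[{"dp":[0.7,0,0.1],"angular":[0,0,0],"fingers":0},{"dp":[1.4,0,0.3],"angular":[0,0,0],"fingers":0},{"dp":[2,0,0.4],"angular":[0,0,0],"fingers":0}]'
```

```text
clock: 22.35
eef_pos: [473.2, -86.6, 28.3]
tcp_rot: [-3.142, -0.2, -0.0]
contact_force: [-1.2, 0.3, 0.6]
opening: 0.0
clock: 22.6
eef_pos: [476.2, -86.6, 28.4]
tcp_rot: [-3.142, -0.2, -0.0]
contact_force: [-1.4, 0.7, -0.2]
opening: 0.004
clock: 22.85
eef_pos: [478.3, -86.7, 28.4]
tcp_rot: [-3.142, -0.2, -0.0]
contact_force: [0.3, 0.9, 0.1]
opening: -0.001
clock: 23.1
eef_pos: [480.4, -86.7, 28.4]
tcp_rot: [-3.142, -0.2, -0.0]
contact_force: [-0.8, 0.9, -0.8]
opening: -0.001
```

```bash
python3 -m creep '[{"dp":[0.7,0,0.1],"angular":[0,0,0],"fingers":0},{"dp":[1.4,0,0.3],"angular":[0,0,0],"fingers":0},{"dp":[2,0,0.4],"angular":[0,0,0],"fingers":0}]'
python3 -m creep '[{"dp":[0.5,0,0.1],"angular":[0,0,0],"fingers":0},{"dp":[1,0,0.2],"angular":[0,0,0],"fingers":0},{"dp":[1.5,0,0.3],"angular":[0,0,0],"fingers":0}]'
python3 -m creep '[{"dp":[0.5,0,0.1],"angular":[0,0,0],"fingers":0},{"dp":[1,0,0.2],"angular":[0,0,0],"fingers":0},{"dp":[1.5,0,0.3],"angular":[0,0,0],"fingers":0}]'
python3 - <<'E'
from h import *
s=optics.grab_frame('side');p=r.sense();print(p['eef_pos'],p['contact_force'])
crop('side',290,110,410,200,6,'pics/k6.png',s)
E
```

```text
clock: 23.35
eef_pos: [482.4, -86.7, 28.4]
tcp_rot: [3.142, -0.2, -0.0]
contact_force: [-0.6, 0.9, -0.1]
opening: -0.002
clock: 23.6
eef_pos: [483.5, -86.6, 28.3]
tcp_rot: [-3.141, -0.199, -0.0]
contact_force: [-3.5, 0.6, 1.8]
opening: -0.002
clock: 23.85
eef_pos: [484.2, -86.4, 28.1]
tcp_rot: [-3.141, -0.198, -0.0]
contact_force: [-8.0, -0.6, 4.1]
opening: 0.002
[484.21531132 -86.43027855  28.07371875] [-6.16933354 -0.58217377  4.4526875 ]
```

View pics/k6.png

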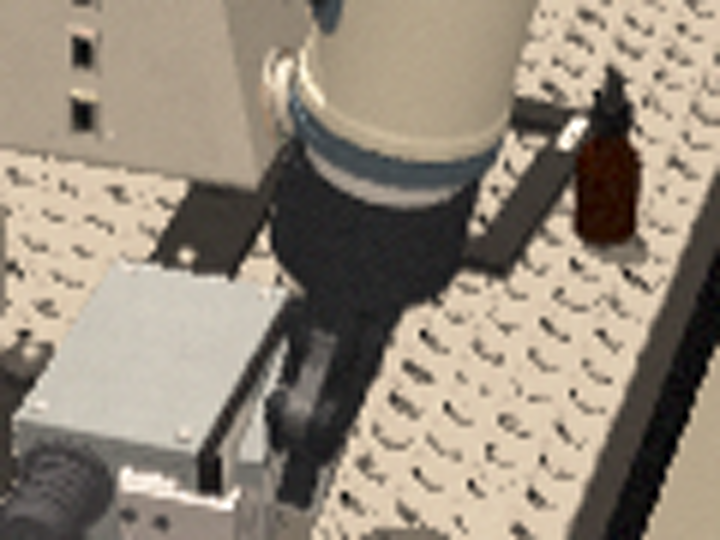

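```bash
python3 -m creep '[{"dp":[0.5,0,0.1],"angular":[0,0,0],"fingers":0},{"dp":[1,0,0.2],"angular":[0,0,0],"fingers":0}]'
python3 -m creep '[{"dp":[0.5,0,0.1],"angular":[0,0,0],"fingers":0},{"dp":[1,0,0.2],"angular":[0,0,0],"fingers":0}]'
python3 -m creep '[{"dp":[0.5,0,0.1],"angular":[0,0,0],"fingers":0},{"dp":[1,0,0.2],"angular":[0,0,0],"fingers":0}]'
```

```text
clock: 24.07
eef_pos: [484.6, -86.3, 27.9]
tcp_rot: [-3.141, -0.197, -0.0]
contact_force: [-7.8, -0.4, 6.2]
opening: -0.002
clock: 24.23
eef_pos: [485.3, -86.3, 27.8]
tcp_rot: [-3.141, -0.196, -0.0]
contact_force: [-9.4, -0.2, 6.9]
opening: -0.001
clock: 24.4
eef_pos: [486.0, -86.2, 27.7]
tcp_rot: [-3.141, -0.196, -0.0]
contact_force: [-11.5, -0.9, 6.6]
opening: 0.002
```

```bash
python3 -m creep '[{"dp":[0.5,0,0],"angular":[0,0,0],"fingers":0},{"dp":[1,0,-0.1],"angular":[0,0,0],"fingers":0}]'
python3 -m creep '[{"dp":[0.5,0,0],"angular":[0,0,0],"fingers":0},{"dp":[1,0,-0.1],"angular":[0,0,0],"fingers":0}]'
python3 -m creep '[{"dp":[0.5,0,0],"angular":[0,0,0],"fingers":0},{"dp":[1,0,-0.1],"angular":[0,0,0],"fingers":0}]'
```

```text
clock: 24.57
eef_pos: [486.6, -86.2, 27.9]
tcp_rot: [-3.14, -0.195, -0.0]
contact_force: [-10.9, -0.8, 4.2]
opening: -0.0
clock: 24.73
eef_pos: [487.1, -86.1, 27.9]
tcp_rot: [-3.14, -0.194, -0.0]
contact_force: [-11.1, -1.0, 2.5]
opening: -0.0
clock: 24.9
eef_pos: [487.6, -86.1, 28.0]
tcp_rot: [-3.14, -0.193, -0.0]
contact_force: [-11.3, -2.6, 1.3]
opening: -0.001
```

```bash
python3 -m creep '[{"dp":[0.4,0,0],"angular":[0,0,0],"fingers":0},{"dp":[0.8,0,0.1],"angular":[0,0,0],"fingers":0}]'
python3 -m creep '[{"dp":[0.4,0,0],"angular":[0,0,0],"fingers":0},{"dp":[0.8,0,0.1],"angular":[0,0,0],"fingers":0}]'
python3 -m creep '[{"dp":[0.4,0,0],"angular":[0,0,0],"fingers":0},{"dp":[0.8,0,0.1],"angular":[0,0,0],"fingers":0}]'
```

```text
clock: 25.07
eef_pos: [488.0, -86.1, 27.9]
tcp_rot: [-3.14, -0.193, -0.0]
contact_force: [-13.7, -3.6, 3.0]
opening: -0.0
clock: 25.23
eef_pos: [488.6, -86.1, 27.9]
tcp_rot: [-3.14, -0.192, -0.0]
contact_force: [-13.7, -3.3, 3.7]
opening: 0.002
clock: 25.4
eef_pos: [489.2, -86.0, 27.9]
tcp_rot: [-3.14, -0.192, -0.0]
contact_force: [-13.2, -2.8, 4.5]
opening: -0.003
```

```bash
python3 -m creep '[{"dp":[0.4,0,0],"angular":[0,0,0],"fingers":0},{"dp":[0.8,0,0.1],"angular":[0,0,0],"fingers":0}]'
python3 -m creep '[{"dp":[0.4,0,0],"angular":[0,0,0],"fingers":0},{"dp":[0.8,0,0.1],"angular":[0,0,0],"fingers":0}]'
python3 -m creep '[{"dp":[0.4,0,0],"angular":[0,0,0],"fingers":0},{"dp":[0.8,0,0.1],"angular":[0,0,0],"fingers":0}]'
```

```text
clock: 25.57
eef_pos: [491.5, -86.1, 28.2]
tcp_rot: [-3.14, -0.194, -0.0]
contact_force: [-8.2, -0.9, -3.0]
opening: 0.0
clock: 25.73
eef_pos: [491.7, -86.0, 28.1]
tcp_rot: [-3.14, -0.193, -0.0]
contact_force: [-11.2, -0.4, 0.3]
opening: -0.003
clock: 25.9
eef_pos: [491.9, -86.0, 28.0]
tcp_rot: [-3.14, -0.192, -0.0]
contact_force: [-13.1, -2.9, 2.7]
opening: 0.001
```

```bash
python3 -m creep '[{"dp":[0.4,0,0],"angular":[0,0,0],"fingers":0},{"dp":[0.8,0,0.1],"angular":[0,0,0],"fingers":0}]'
python3 -m creep '[{"dp":[0.4,0,0],"angular":[0,0,0],"fingers":0},{"dp":[0.8,0,0],"angular":[0,0,0],"fingers":0}]'
python3 -m creep '[{"dp":[0.4,0,0],"angular":[0,0,0],"fingers":0},{"dp":[0.6,0,0],"angular":[0,0,0],"fingers":0}]'
```

```text
clock: 26.07
eef_pos: [492.3, -86.0, 28.0]
tcp_rot: [-3.14, -0.191, -0.0]
contact_force: [-13.4, -2.4, 3.8]
opening: 0.002
clock: 26.23
eef_pos: [492.7, -86.0, 28.1]
tcp_rot: [-3.14, -0.191, -0.0]
contact_force: [-13.8, -3.2, 0.8]
opening: -0.002
clock: 26.4
eef_pos: [492.9, -85.9, 28.0]
tcp_rot: [-3.14, -0.19, -0.0]
contact_force: [-16.0, -4.1, 2.9]
opening: 0.003
```

```bash
python3 -m creep '[{"dp":[0.4,0,0],"angular":[0,0,0],"fingers":0},{"dp":[0.6,0,0],"angular":[0,0,0],"fingers":0}]'
python3 -m creep '[{"dp":[0.4,0,0],"angular":[0,0,0],"fingers":0},{"dp":[0.6,0,0],"angular":[0,0,0],"fingers":0}]'
```

```text
clock: 26.57
eef_pos: [493.0, -85.9, 28.0]
tcp_rot: [-3.14, -0.189, -0.0]
contact_force: [-17.5, -4.8, 3.6]
opening: -0.002
clock: 26.73
eef_pos: [493.2, -85.9, 28.0]
tcp_rot: [-3.139, -0.189, -0.0]
contact_force: [-17.9, -4.9, 4.0]
opening: 0.001
```

```bash
python3 -m creep '[{"dp":[0.3,0,0],"angular":[0,0,0],"fingers":0},{"dp":[0.5,0,-0.1],"angular":[0,0,0],"fingers":0}]'
python3 - <<'E'
from h import *
s=optics.grab_frame('side');p=r.sense();print(p['eef_pos'],p['contact_force'])
crop('side',300,150,350,200,14,'pics/k7.png',s)
E
```

```text
clock: 26.9
eef_pos: [493.4, -85.9, 28.1]
tcp_rot: [-3.139, -0.188, -0.0]
contact_force: [-18.3, -6.6, 2.6]
opening: -0.001
[493.3831971  -85.8784742   28.09247848] [-18.08823388  -5.77464444   3.03961368]
```

View pics/k7.png

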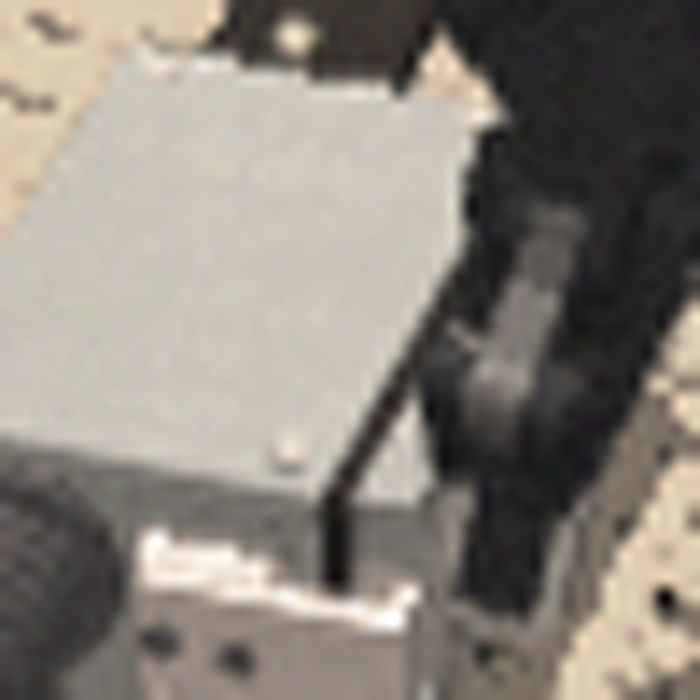

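```bash
python3 -m creep '[{"dp":[0.3,0.5,0],"angular":[0,0,0],"fingers":0},{"dp":[0.5,1,0],"angular":[0,0,0],"fingers":0}]'
python3 -m creep '[{"dp":[0.3,0.5,0],"angular":[0,0,0],"fingers":0},{"dp":[0.4,0.5,0],"angular":[0,0,0],"fingers":0}]'
```

```text
clock: 27.12
eef_pos: [493.4, -86.2, 28.1]
tcp_rot: [-3.138, -0.187, -0.0]
contact_force: [-18.4, 5.0, 4.9]
opening: 0.001
clock: 27.28
eef_pos: [493.5, -86.3, 28.1]
tcp_rot: [-3.138, -0.186, -0.0]
contact_force: [-18.8, 5.0, 5.2]
opening: 0.0
```

```bash
python3 -m creep '[{"dp":[0.3,-0.3,0],"angular":[0,0,0],"fingers":0},{"dp":[0.4,-0.5,-0.2],"angular":[0,0,0],"fingers":0}]'
python3 -m creep '[{"dp":[0.3,0,0],"angular":[0,0,0],"fingers":0},{"dp":[0.4,0,-0.1],"angular":[0,0,0],"fingers":0}]'
```

```text
clock: 27.45
eef_pos: [493.6, -86.1, 28.2]
tcp_rot: [-3.138, -0.186, -0.0]
contact_force: [-19.3, -1.9, 0.4]
opening: -0.002
clock: 27.62
eef_pos: [493.7, -86.1, 28.2]
tcp_rot: [-3.138, -0.185, -0.0]
contact_force: [-18.5, 0.3, 1.0]
opening: 0.002
```

```bash
python3 -m creep '[{"dp":[0.3,0,0],"angular":[0,0,0],"fingers":0},{"dp":[0.5,0,0],"angular":[0,0,0],"fingers":0}]'
python3 -m creep '[{"dp":[0.3,0,0],"angular":[0,0,0],"fingers":0},{"dp":[0.5,0,0],"angular":[0,0,0],"fingers":0}]'
```

```text
clock: 27.78
eef_pos: [493.7, -86.1, 28.1]
tcp_rot: [-3.138, -0.184, -0.0]
contact_force: [-21.4, -0.8, 3.9]
opening: 0.0
clock: 27.95
eef_pos: [493.8, -86.0, 28.1]
tcp_rot: [-3.138, -0.184, -0.0]
contact_force: [-22.8, -2.0, 4.2]
opening: -0.001
```

```bash
python3 -m creep '[{"dp":[-1,0,0],"angular":[0,0,0],"fingers":0},{"dp":[-2,0,0],"angular":[0,0,0],"fingers":0},{"dp":[-3,0,0],"angular":[0,0,0],"fingers":0}]'
python3 -m creep '[{"dp":[-1,0,0],"angular":[0,0,0],"fingers":0},{"dp":[-2,0,0],"angular":[0,0,0],"fingers":0}]'
python3 -m creep '[{"dp":[-1,0,0],"angular":[0,0,0],"fingers":0},{"dp":[-2,0,0],"angular":[0,0,0],"fingers":0}]'
python3 -m creep '[{"dp":[-1,0,0],"angular":[0,0,0],"fingers":0},{"dp":[-2,0,0],"angular":[0,0,0],"fingers":0}]'
```

```text
clock: 28.2
eef_pos: [492.9, -86.2, 28.2]
tcp_rot: [-3.139, -0.188, -0.0]
contact_force: [-14.1, 3.7, 0.7]
opening: -0.001
clock: 28.37
eef_pos: [492.6, -86.3, 28.2]
tcp_rot: [-3.139, -0.191, -0.0]
contact_force: [-8.5, 5.8, -3.6]
opening: -0.002
clock: 28.53
eef_pos: [492.4, -86.7, 28.4]
tcp_rot: [-3.14, -0.194, -0.0]
contact_force: [-5.2, 3.3, -2.7]
opening: -0.0
clock: 28.7
eef_pos: [492.3, -87.2, 28.7]
tcp_rot: [-3.141, -0.197, -0.0]
contact_force: [-2.3, 1.6, -1.3]
opening: -0.002
```

```bash
python3 -m creep '[{"dp":[-3,0,0],"angular":[0,0,0],"fingers":0},{"dp":[-10,0,-2],"angular":[0,0,0],"fingers":0},{"dp":[-35,0,-10],"angular":[0,0,0],"fingers":0},{"dp":[-70,0,-30],"angular":[0,-0.1,0],"fingers":0},{"dp":[-105,0,-50],"angular":[0,-0.2,0],"fingers":0}]'
python3 -m creep '[{"dp":[-20,0,-20],"angular":[0,0,0],"fingers":0},{"dp":[-45,0,-45],"angular":[0,0,0],"fingers":0},{"dp":[-45,0,-70],"angular":[0,0,0],"fingers":0},{"dp":[-45,0,-70],"angular":[0,0,0],"fingers":0}]'
python3 - <<'E'
from h import *
s=optics.grab_frame('side');t=optics.grab_frame('top');p=r.sense();print(p['eef_pos'],p['contact_force'])
crop('side',290,140,350,200,10,'pics/m1.png',s); crop('top',335,200,415,260,9,'pics/m2.png',t); cv2.imwrite('pics/m3.png',s)
E
```

```text
clock: 29.12
eef_pos: [378.5, -88.1, 58.0]
tcp_rot: [3.14, 0.004, -0.001]
contact_force: [1.0, 0.9, -0.5]
opening: -0.002
clock: 29.45
eef_pos: [337.4, -88.3, 131.2]
tcp_rot: [3.14, -0.007, -0.001]
contact_force: [1.4, -0.9, 1.0]
opening: 0.006
[337.25019502 -88.09107746 128.74570964] [-0.19502631 -0.31172734 -1.11272738]
```

View pics/m1.png

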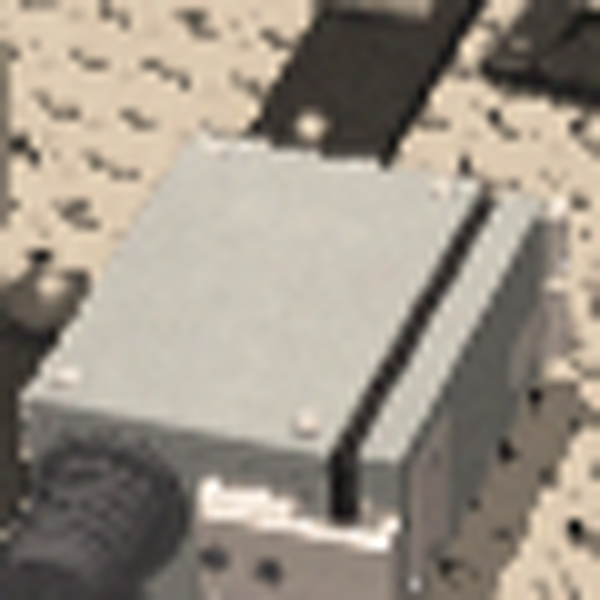

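View pics/m2.png

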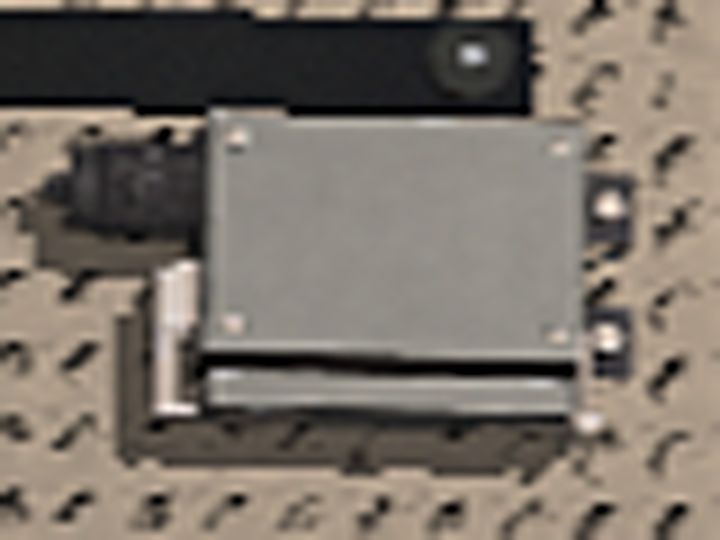

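View pics/m3.png

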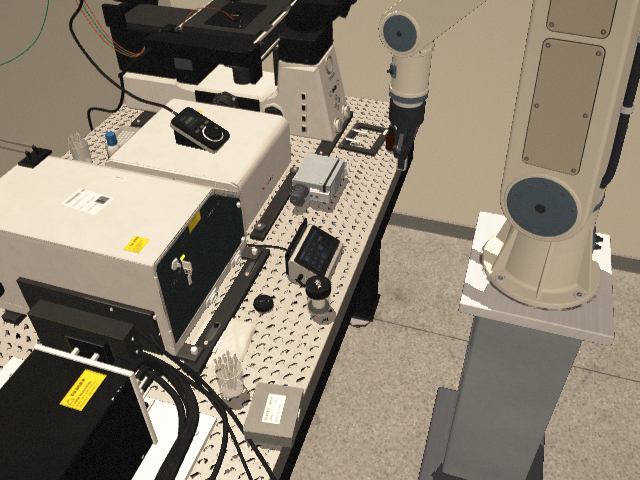

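```bash
python3 -m creep '[{"dp":[30,0,20],"angular":[0,0.1,0],"fingers":0},{"dp":[60,0,45],"angular":[0,0.2,0],"fingers":0},{"dp":[90,0,70],"angular":[0,0.2,0],"fingers":0},{"dp":[118,0,92],"angular":[0,0.2,0],"fingers":0},{"dp":[135,0,100],"angular":[0,0.2,0],"fingers":0}]'
python3 -m creep '[{"dp":[2,-1,0],"angular":[0,0,0],"fingers":0},{"dp":[4,-2,0.5],"angular":[0,0,0],"fingers":0},{"dp":[6,-2,1],"angular":[0,0,0],"fingers":0},{"dp":[6,-2,1],"angular":[0,0,0],"fingers":0}]'
```

```text
clock: 29.97
eef_pos: [472.0, -87.6, 24.0]
tcp_rot: [-3.141, -0.198, -0.001]
contact_force: [-1.0, 0.1, 1.3]
opening: -0.001
clock: 30.3
eef_pos: [476.5, -85.6, 28.1]
tcp_rot: [3.142, -0.2, -0.0]
contact_force: [0.9, -0.0, -0.6]
opening: 0.006
```

```bash
python3 -m creep '[{"dp":[3,0,0.6],"angular":[0,0,0],"fingers":0},{"dp":[6,0,1.2],"angular":[0,0,0],"fingers":0},{"dp":[9,0,1.8],"angular":[0,0,0],"fingers":0},{"dp":[11,0,2.2],"angular":[0,0,0],"fingers":0},{"dp":[12,0,2.4],"angular":[0,0,0],"fingers":0}]'
python3 -m creep '[{"dp":[0.5,0,0.1],"angular":[0,0,0],"fingers":0},{"dp":[1,0,0.2],"angular":[0,0,0],"fingers":0}]'
python3 -m creep '[{"dp":[0.5,0,0.1],"angular":[0,0,0],"fingers":0},{"dp":[1,0,0.2],"angular":[0,0,0],"fingers":0}]'
python3 -m creep '[{"dp":[0.5,0,0.1],"angular":[0,0,0],"fingers":0},{"dp":[1,0,0.2],"angular":[0,0,0],"fingers":0}]'
python3 -m creep '[{"dp":[0.5,0,0.1],"angular":[0,0,0],"fingers":0},{"dp":[1,0,0.2],"angular":[0,0,0],"fingers":0}]'
```

```text
clock: 30.72
eef_pos: [489.8, -85.7, 28.2]
tcp_rot: [3.141, -0.201, -0.0]
contact_force: [-0.7, -0.5, 0.8]
opening: 0.004
clock: 30.88
eef_pos: [490.2, -85.6, 27.9]
tcp_rot: [-3.142, -0.2, -0.0]
contact_force: [-0.1, 0.6, 0.5]
opening: -0.001
clock: 31.05
eef_pos: [491.2, -85.7, 27.8]
tcp_rot: [-3.142, -0.2, -0.0]
contact_force: [0.3, -0.1, 0.3]
opening: 0.002
clock: 31.22
eef_pos: [492.1, -85.6, 27.8]
tcp_rot: [-3.142, -0.2, -0.0]
contact_force: [-1.2, -0.6, -0.3]
opening: -0.002
clock: 31.38
eef_pos: [492.4, -85.5, 27.6]
tcp_rot: [-3.141, -0.198, -0.0]
contact_force: [-6.4, -0.8, 3.8]
opening: -0.003
```

```bash
python3 -m creep '[{"dp":[-2,0,-0.4],"angular":[0,0,0],"fingers":0},{"dp":[-10,0,-2],"angular":[0,0,0],"fingers":0},{"dp":[-35,0,-10],"angular":[0,0,0],"fingers":0},{"dp":[-70,0,-30],"angular":[0,-0.1,0],"fingers":0},{"dp":[-105,0,-50],"angular":[0,-0.2,0],"fingers":0}]'
python3 -m creep '[{"dp":[-20,0,-20],"angular":[0,0,0],"fingers":0},{"dp":[-40,0,-45],"angular":[0,0,0],"fingers":0},{"dp":[-45,0,-60],"angular":[0,0,0],"fingers":0},{"dp":[-45,0,-60],"angular":[0,0,0],"fingers":0},{"dp":[-45,0,-60],"angular":[0,0,0],"fingers":0}]'
python3 - <<'E'
from h import *
s=optics.grab_frame('side')
crop('side',290,140,350,200,10,'pics/n1.png',s); p=r.sense();print(p['clock'],p['eef_pos'],p['contact_force'])
a=cv2.imread('pics/m3.png'); print(cv2.absdiff(a,s)[140:200,290:345].max())
E
```

```text
clock: 31.8
eef_pos: [377.0, -85.7, 56.0]
tcp_rot: [3.141, 0.006, -0.001]
contact_force: [0.3, -0.7, -0.6]
opening: -0.001
clock: 32.22
eef_pos: [336.1, -85.8, 116.6]
tcp_rot: [3.141, -0.003, -0.001]
contact_force: [0.6, 0.1, 0.7]
opening: 0.002
32.2667 [335.97631365 -85.72817907 115.99183721] [-0.31435567  0.32349308  0.03945464]
12
```

View pics/n1.png

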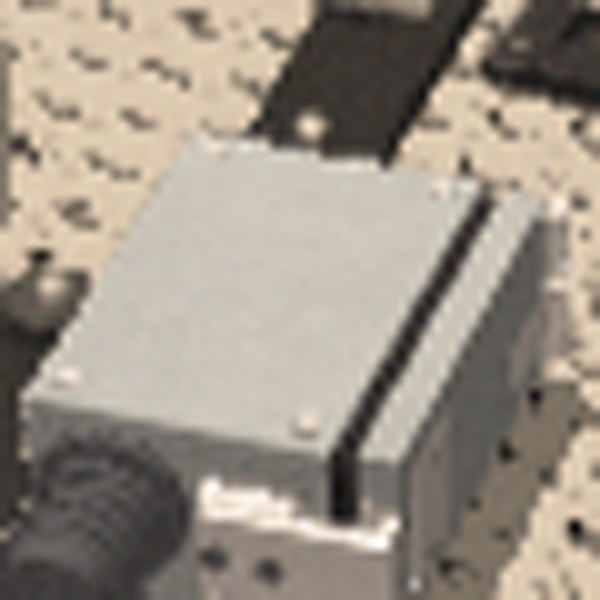

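The door is shut with its gap parallel to the rim, nothing has changed since the last picture, and the arm is clear.

```bash
python3 -c "
from rig import r
print(r.sign_off())"
```

```text
the job is handed in; nothing more can be done
None
```

The dish is in its nest, the tray is home, the door is shut and latched, and the job is handed in at about 32 s of the 72 s allowed.

- **Dish:** It went in between the pins with no contact spike. A side picture after release showed it lying flat. I could not see it again once the door was shut.
- **Tray:** The first push stopped about 3 mm short, most likely with the finger knuckles against the chamber rim. I tilted the tool so the tips led and pushed again. The tray then moved on at about 2 N and came up against a firm stop, where I let it reach about 14 N along the push (about 17 N in all).
- **Door:** I swung it shut with small forces and pressed at the push plate in sub-millimetre steps. The peak was about 23 N by the wrist reading, higher than the 16–18 N the latch needs but under the 25 N limit. I went past 18 N because the snap did not show clearly in the force.
- **Latch check:** I touched the door again afterwards. It was still at the same place (tool at x = 492.1 mm) and pushed back stiffly, about 6 N in 0.3 mm, so I take it as latched. The cameras are too coarse to read the door angle directly.
- **Cameras:** The two cameras disagreed by about 4 mm in x. I placed the dish by comparing it with the nest in the same picture.
- **Bystanders:** The last side pictures showed none of the other objects visibly moved. I did not measure this. The arm was clear of everything when I handed in.

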